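# Load the stone dryer with its blower isolated

### The job

Turn the red handle on the isolator box to OFF before you touch any honing stone. Then stand every honing stone upright on one of its thin edges or ends on the black drying mat in front of the blower, none touching another, keeping the isolator off while you handle them. When all are standing by themselves, turn the handle back to ON, and leave the tins, the polish and the bottle where they are.

Things in the scene. Friction and masses are not known exactly. Their poses are not given: they have to be found in the camera images.
- handle (a joint): angle of the isolator's red handle: 0 = OFF (white-tipped end at the red dot), 1.4 = ON (white tip at the green dot); it grows clockwise seen from above. Detents pull it into either end from past the halfway point (peak torque about 0.2 N m). It starts ON.
- handle_grip (a point): centre of the red bar handle, on its vertical turning axis, 100 mm above the table. The bar is 86 mm long, 18 mm thick and 32 mm high (84 to 116 mm above the table), along this point's y axis; it stands on a hub 52 mm across above the box top.
- handle_nose (a point): the white-tipped end of the bar, 43 mm from the turning axis, at the same height.
- isolator: grey isolator box with a yellow top, 120 x 120 mm, 73 mm high, fixed to the table; origin at the centre of its underside, z up, the handle's axis through its centre. At OFF the bar lies along the box's y axis with the white tip at +y.
- dryer: blower station, fixed. Origin at the centre of the underside of the black rubber drying mat, 160 (x) x 520 (y) mm, its top 4 mm above the table. The blue outlet duct, 480 mm wide and 90 mm high, stands behind the mat from x = +120 mm; the fan (170 mm high) is behind the duct. z up, x away from the robot.
- stone1: honing stone, terracotta red with a white underside, a block 85 x 60 x 30 mm, about 0.34 kg; origin at its centre, own x along the 85 mm length, y along the 60 mm width, z through the 30 mm thickness. At the start it lies flat (centre 15 mm above the table). May be absent.
- stone2: honing stone, grey with a white underside, a block 85 x 60 x 30 mm, about 0.34 kg; origin at its centre, own x along the 85 mm length, y along the 60 mm width, z through the 30 mm thickness. At the start it lies flat (centre 15 mm above the table). May be absent.
- stone3: honing stone, blue with a white underside, a block 85 x 60 x 30 mm, about 0.34 kg; origin at its centre, own x along the 85 mm length, y along the 60 mm width, z through the 30 mm thickness. At the start it lies flat (centre 15 mm above the table). May be absent.
- stone4: honing stone, green with a white underside, a block 85 x 60 x 30 mm, about 0.34 kg; origin at its centre, own x along the 85 mm length, y along the 60 mm width, z through the 30 mm thickness. At the start it lies flat (centre 15 mm above the table). May be absent.
- stone5: honing stone, orange with a white underside, a block 85 x 60 x 30 mm, about 0.34 kg; origin at its centre, own x along the 85 mm length, y along the 60 mm width, z through the 30 mm thickness. At the start it lies flat (centre 15 mm above the table). May be absent.
- tin1: flat yellow tin with a red label, 92 x 62 x 20 mm, lying near the stones; origin at its centre. A bystander: leave it alone.
- polish: black round polish tin, 72 mm across, 30 mm high; origin at its underside's centre. A bystander: leave it alone.
- bottle: amber bottle, 60 mm across, 130 mm high; origin at its underside's centre. A bystander: leave it alone.
Things that resemble listed ones, but are neither listed nor needed, are in the scene too. Of the things that look like the stone4, take the one that is farthest to the robot's left at the start.

How it is judged:
On the way, in this order (a step that is already met when the one before it is completed fails the run):
1. the isolator handle is turned to OFF (value of joint handle below 0.15 rad), for 0.2 s.
2. every honing stone stands on a thin edge on the mat, free and apart, with the isolator OFF (value of joint handle below 0.15 rad and angle between stone1's own z axis and vertical between 1.45 and 1.69 rad and x of stone1 in the frame of dryer between -0.068 and 0.068 m and y of stone1 in the frame of dryer between -0.252 and 0.252 m and height (world z) of stone1 between 0.028 and 0.053 m and linear speed of each of stone1, stone2, stone3, stone4, stone5 below 0.02 m/s and contact force between each of stone1, stone2, stone3, stone4, stone5 and the fingers below 0.05 N and angle between stone2's own z axis and vertical between 1.45 and 1.69 rad and x of stone2 in the frame of dryer between -0.068 and 0.068 m and y of stone2 in the frame of dryer between -0.252 and 0.252 m and height (world z) of stone2 between 0.028 and 0.053 m and angle between stone3's own z axis and vertical between 1.45 and 1.69 rad and x of stone3 in the frame of dryer between -0.068 and 0.068 m and y of stone3 in the frame of dryer between -0.252 and 0.252 m and height (world z) of stone3 between 0.028 and 0.053 m and angle between stone4's own z axis and vertical between 1.45 and 1.69 rad and x of stone4 in the frame of dryer between -0.068 and 0.068 m and y of stone4 in the frame of dryer between -0.252 and 0.252 m and height (world z) of stone4 between 0.028 and 0.053 m and angle between stone5's own z axis and vertical between 1.45 and 1.69 rad and x of stone5 in the frame of dryer between -0.068 and 0.068 m and y of stone5 in the frame of dryer between -0.252 and 0.252 m and height (world z) of stone5 between 0.028 and 0.053 m and contact force between stone1 and stone2 below 0.05 N and contact force between each of stone1, stone2 and stone3 below 0.05 N and contact force between each of stone1, stone2, stone3 and stone4 below 0.05 N and contact force between each of stone1, stone2, stone3, stone4 and stone5 below 0.05 N), for 0.3 s.
3. the isolator handle is turned back to ON (value of joint handle above 1.25 rad), for 0.2 s.
At the end, for the whole second after the job is handed in: Handle at ON (above 1.25 rad); every honing stone present stands on a thin edge or end (faces within 0.12 rad of vertical) with its centre inside the mat's outline (within 68 mm of its middle in x, 252 mm in y), at rest, not touching another stone or the robot (value of joint handle above 1.25 rad and angle between stone1's own z axis and vertical between 1.45 and 1.69 rad and x of stone1 in the frame of dryer between -0.068 and 0.068 m and y of stone1 in the frame of dryer between -0.252 and 0.252 m and height (world z) of stone1 between 0.028 and 0.053 m and linear speed of each of stone1, stone2, stone3, stone4, stone5 below 0.02 m/s and contact force between each of stone1, stone2, stone3, stone4, stone5 and the fingers below 0.05 N and angle between stone2's own z axis and vertical between 1.45 and 1.69 rad and x of stone2 in the frame of dryer between -0.068 and 0.068 m and y of stone2 in the frame of dryer between -0.252 and 0.252 m and height (world z) of stone2 between 0.028 and 0.053 m and angle between stone3's own z axis and vertical between 1.45 and 1.69 rad and x of stone3 in the frame of dryer between -0.068 and 0.068 m and y of stone3 in the frame of dryer between -0.252 and 0.252 m and height (world z) of stone3 between 0.028 and 0.053 m and angle between stone4's own z axis and vertical between 1.45 and 1.69 rad and x of stone4 in the frame of dryer between -0.068 and 0.068 m and y of stone4 in the frame of dryer between -0.252 and 0.252 m and height (world z) of stone4 between 0.028 and 0.053 m and angle between stone5's own z axis and vertical between 1.45 and 1.69 rad and x of stone5 in the frame of dryer between -0.068 and 0.068 m and y of stone5 in the frame of dryer between -0.252 and 0.252 m and height (world z) of stone5 between 0.028 and 0.053 m and contact force between stone1 and stone2 below 0.05 N and contact force between each of stone1, stone2 and stone3 below 0.05 N and contact force between each of stone1, stone2, stone3 and stone4 below 0.05 N and contact force between each of stone1, stone2, stone3, stone4 and stone5 below 0.05 N).
It fails at once if a honing stone is touched by the robot while the isolator is not OFF (value of joint handle above 0.5 rad and (contact force between any of the arm, the fingers and stone1 above 0.5 N or contact force between any of the arm, the fingers and stone2 above 0.5 N or contact force between any of the arm, the fingers and stone3 above 0.5 N or contact force between any of the arm, the fingers and stone4 above 0.5 N or contact force between any of the arm, the fingers and stone5 above 0.5 N)).
It fails at once if a bystander (tin, polish or bottle) is displaced by more than 40 mm (distance of any of tin1, polish, bottle from where it was at the start of the episode above 0.04 m).
Of stone1, stone2, stone3, stone4, stone5 only 3 to 5 are there at a start; the rules pass over those that are not, and their reading is None.
At some moment in a run one of stone1, stone2, stone3, stone4, stone5 may be knocked a few centimetres aside while the robot is not near it.
Once in a run the grip may slacken for a moment while it holds something.
It also fails if it takes over 210 s, if anything falls off the work surface, if the arm or the gripper's body presses on something with over 40 N, if the wrist force passes 120 N, or if a joint passes its speed limit or range.

### The arm

A 6-joint arm with a two-finger parallel gripper is mounted at the origin on the work surface. World frame = base frame: x ahead of the robot, y to its left, z up, the work surface at z = 0. Lengths are in m, angles in rad, forces in N, time in s.
With the tool pointing down it reaches from about 0.35 to 0.775 m from the base axis. Payload 5.5 kg.
Tool frame: the origin (TCP) lies midway between the tips of the shut fingers; the grasp point (between the pads) lies 19 mm behind it; z points along the fingers, y is the line along which they close (so a half turn about z gives the same grasp; the last joint's range is limited). The gripper opens to 85 mm and grips with 20 to 120 N. Pads are 22 mm wide; open, the fingers measure 114 mm over their backs; the gripper's body (76 mm by 85 mm) begins 54 mm behind the grasp point. The pads swing forward as they close: fully open they stand 13 mm farther back than shut.
Start: joints at [-1.283, 0.313, 0.046, 1.304, 0, 1.431], TCP at [0.239, -0.523, 0.207] pointing down, gripper open.
Joint ranges: [-2.76, 2.76], [-0.86, 1.69], [-1.03, 1.26], [-2.2, 2.34], [-1.47, 1.5], [-3.14, 3.14]. Speed limits (rad/s): [2.57, 2.57, 3.14, 3.14, 3.14, 3.14].

### API

Orientations are given as a unit quaternion [w, x, y, z].
In Python, from station import manip gives the robot as it stands.
- The arm moves only by the tool servo_tool, never from a script. Its argument "deltas" is a list of rows, each an object of numbers: "rx", "ry", "rz": the turn, a rotation vector about the tool's x, y, z each as a share of 6 degrees, from -1 to 1; "x", "y", "z": the shift along the tool's x, y, z each as a share of 40 mm, from -1 to 1; "hand": the closure, from -1 (fully open) to 1 (shut). A call has 1 to 5 rows; each row shifts and turns the commanded pose from where the row before left it, along the tool's axes as they then stand; what a row does not reach is not made up. A row lasts 1/10 s, in which the tool goes at most 50 mm and 8.59 degrees, less where a joint would pass 70% of its speed; a pose out of reach is approached as far as the arm can. A call with a number of a shift or a turn outside -1 to 1 is refused whole. A call with a gripper value outside its range is refused whole. The fingers move at their own pace and stop on an object; "force" is the grip in N (left out, the last holds). Time passes only in rows, so rows that do not move let the fingers close. It gives the time, the measured TCP pose, the force, the opening and the grip force at its end, in the units of the state.
- manip.observe(): the state, without advancing time (a new reading comes with each control period).
- manip.get_image(name): name is "scene" or "top" or "wrist"; returns a dict with "img" (400x640x3 uint8, red, green, blue), "z_map" (400x640 float32, m along the optical axis (not along the pixel's ray), 0 where there is no reading), "intrinsics" (3x3 intrinsics, pixels), "dist" ([k1, k2, p1, p2, k3] as OpenCV has them; the pictures are not rectified), "view" (4x4, takes a point from world to camera coordinates); the wrist camera has in their place "tool_from_camera" (4x4, takes a point from camera to tool coordinates, whose origin is the TCP and whose axes are the flange's). Camera axes: x right, y down, z forward; pixel columns grow to the right and rows downward; lengths in m; the calibration is good to about 2 mm. A picture is of the moment at which its call begins: read the wrist's pose just before it.
- manip.job_done(): hands the job in; it is judged then, once.
Trained networks look in the newest picture that a camera, given by its name, has taken for a name from the list of things; names that differ only in an ending like _2 or _b are one class to them, and where a whole thing is asked for, a point or a joint stands for the part that bears it (a point fixed in the world has none). Each returns a list of dicts, best first, with "score" (0 to 1); they miss things now and then, are a little off and sometimes report something else, mostly with a low value. They report only what shows in the picture. A call takes as long as a camera call. They do not tell look-alikes from the thing itself.
- manip.regions_of(target, camera): "mask" (400x640 bool, what is visible of it).
- manip.landmark_of(target, camera): "location" ([x, y, z] in m, in world coordinates, good to about 4 mm: a listed point, or the origin of a listed thing).
The state is a dict: "t": time; "qpos": joint angles; "joint_vel": joint speeds; "joint_torque": joint torques, N m; "position": TCP position; "eef_rot": TCP orientation; "contact_force": force on the tool from outside, world axes, zero at the start; "wrist_torque": the same for the moment, N m; "width": finger opening in m; "grip_force": force on a finger pad.
Only numpy, scipy, OpenCV 4.12 (cv2) and the standard library are available. Lean on these libraries where they do the work, as an engineer would, in place of code of your own. Each camera call takes 0.05 s, during which the arm holds its last target. There are 200 camera calls.

## Working session

There is one attempt and no reset: what is moved stays moved. The work goes in short steps, Python scripts to look and compute and a tool call to move; the robot and the scene stay as the last step left them, time stands still between calls to the robot, and variables do not carry over. Pictures are saved under pics/ and viewed, at most 14 in all, crops included, and the job is handed in when it is done.

Besides the shell and the picture viewer there is one more tool, called after "Call:" as name(argument=value, ...) on one line, values as JSON. servo_tool: Moves the arm, as the interface text tells. Shift numbers are shares of 40 mm and turn numbers shares of 6 degrees, none past 1 either way. Its arguments: {"type":"object","properties":{"deltas":{"type":"array","items":{"type":"object","properties":{"rx":{"type":"number","minimum":-1,"maximum":1},"ry":{"type":"number","minimum":-1,"maximum":1},"rz":{"type":"number","minimum":-1,"maximum":1},"x":{"type":"number","minimum":-1,"maximum":1},"y":{"type":"number","minimum":-1,"maximum":1},"z":{"type":"number","minimum":-1,"maximum":1},"hand":{"type":"number"}}}},"force":{"type":"number"}},"required":["deltas"]}

```bash
ls; mkdir -p pics
cat > h.py <<'E'
import numpy as np, cv2
from station import manip
from scipy.spatial.transform import Rotation as R
def save(im,name): cv2.imwrite(f'pics/{name}.png',cv2.cvtColor(im['img'],cv2.COLOR_RGB2BGR))
def pts(im,mask,T=None):
    v,u=np.nonzero(mask&(im['z_map']>0)); z=im['z_map'][v,u]
    p=cv2.undistortPoints(np.c_[u,v].astype(np.float64)[:,None],im['intrinsics'],np.array(im['dist']))[:,0]
    c=np.c_[p*z[:,None],z]
    M=np.linalg.inv(im['view']) if T is None else T
    return c@M[:3,:3].T+M[:3,3]
def pose(s):
    q=s['eef_rot']; T=np.eye(4); T[:3,:3]=R.from_quat([q[1],q[2],q[3],q[0]]).as_matrix(); T[:3,3]=s['position']; return T
E
python3 - <<'E'
from h import *
s=manip.observe(); print(s['t'],np.round(pose(s),3).tolist(),s['width'])
for c in ('scene','top'):
    im=manip.get_image(c); save(im,c)
    for n in ['stone1','stone2','stone3','stone4','stone5','tin1','polish','bottle','handle_grip','handle_nose','isolator','dryer']:
        for l in manip.landmark_of(n,c): 
            if l['score']>.2: print(c,n,round(l['score'],2),np.round(l['location'],3))
E
```

```text
pics
0.0 [[0.91, 0.415, -0.0, 0.238], [0.415, -0.91, 0.002, -0.523], [0.0, -0.002, -1.0, 0.206], [0.0, 0.0, 0.0, 1.0]] 0.08522917826381399
scene stone1 0.71 [ 0.46  -0.2    0.019]
scene stone1 0.62 [ 0.448 -0.348  0.011]
scene stone1 0.57 [ 0.584 -0.352  0.02 ]
scene stone1 0.55 [ 0.59  -0.496  0.014]
scene stone2 0.71 [ 0.46  -0.2    0.019]
scene stone2 0.62 [ 0.448 -0.348  0.011]
scene stone2 0.57 [ 0.584 -0.352  0.02 ]
scene stone2 0.55 [ 0.59  -0.496  0.014]
scene stone3 0.71 [ 0.46  -0.2    0.019]
scene stone3 0.62 [ 0.448 -0.348  0.011]
scene stone3 0.57 [ 0.584 -0.352  0.02 ]
scene stone3 0.55 [ 0.59  -0.496  0.014]
scene stone4 0.71 [ 0.46  -0.2    0.019]
scene stone4 0.62 [ 0.448 -0.348  0.011]
scene stone4 0.57 [ 0.584 -0.352  0.02 ]
scene stone4 0.55 [ 0.59  -0.496  0.014]
scene stone5 0.71 [ 0.46  -0.2    0.019]
scene stone5 0.62 [ 0.448 -0.348  0.011]
scene stone5 0.57 [ 0.584 -0.352  0.02 ]
scene stone5 0.55 [ 0.59  -0.496  0.014]
scene tin1 0.62 [ 0.311 -0.233  0.014]
scene polish 0.55 [ 0.693  0.406 -0.002]
scene bottle 0.57 [ 0.621  0.482 -0.   ]
scene handle_grip 0.
[... 499 characters left out ...]

top stone3 0.91 [ 0.589 -0.496  0.016]
top stone3 0.82 [ 0.461 -0.202  0.016]
top stone3 0.78 [ 0.584 -0.354  0.011]
top stone3 0.67 [ 0.447 -0.35   0.017]
top stone4 0.91 [ 0.589 -0.496  0.016]
top stone4 0.82 [ 0.461 -0.202  0.016]
top stone4 0.78 [ 0.584 -0.354  0.011]
top stone4 0.67 [ 0.447 -0.35   0.017]
top stone5 0.91 [ 0.589 -0.496  0.016]
top stone5 0.82 [ 0.461 -0.202  0.016]
top stone5 0.78 [ 0.584 -0.354  0.011]
top stone5 0.67 [ 0.447 -0.35   0.017]
top polish 0.8 [ 0.701  0.404 -0.002]
top bottle 0.74 [0.618 0.482 0.004]
top handle_grip 0.76 [0.427 0.377 0.101]
top handle_nose 0.53 [0.468 0.399 0.1  ]
top isolator 0.62 [0.426 0.379 0.002]
top dryer 0.75 [ 0.62   0.031 -0.002]
```

View pics/top.png

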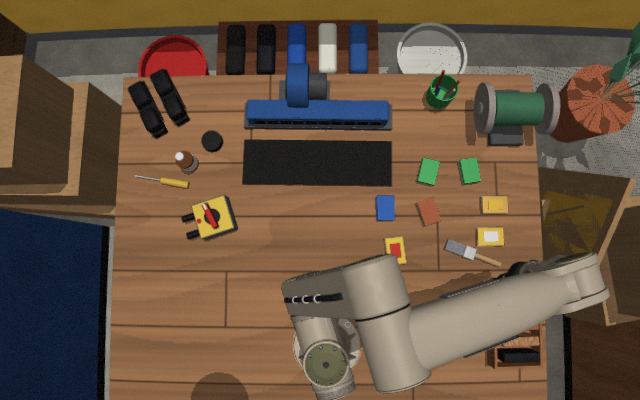

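View pics/scene.png

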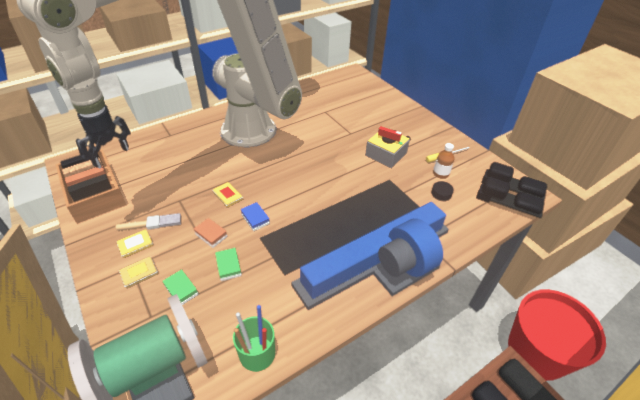

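The top view shows the blue stone at (385,208), the terracotta one at (428,211), and two green ones at (428,171) and (469,171). The left green one is stone4 and the other is a decoy. There is no grey or orange stone. The isolator is at (213,217), its white tip pointing up and left at ON.

```bash
cat >> h.py <<'E'
from scipy.linalg import expm,logm
def target(p,yaw,pitch=0):
    """tool z down, tool x at yaw (deg); pitch deg = rotation about own tool y"""
    c,s=np.cos(np.radians(yaw)),np.sin(np.radians(yaw)); T=np.eye(4)
    T[:3,:3]=np.array([[c,s,0],[s,-c,0],[0,0,-1]])@R.from_euler('y',pitch,degrees=True).as_matrix(); T[:3,3]=p; return T
def screw(A,B,straight=False):
    """N equal rows taking A to B: shift shares and turn shares"""
    D=np.linalg.inv(A)@B; rv=R.from_matrix(D[:3,:3]).as_rotvec()
    for N in range(1,60):
        E=np.real(expm(logm(D)/N)); d=E[:3,3]/.04; r=R.from_matrix(E[:3,:3]).as_rotvec()/np.radians(6)
        if max(abs(d).max(),abs(r).max(),np.linalg.norm(d)/1.2)<=1: break
    print(N,'rows xyz',np.round(d,3),'r',np.round(r,3)); return B
STON={'stone1':(0,12),'stone3':(108,125),'stone4':(50,75)}
def stones(im,T=None,zmin=.008,zmax=.2):
    hsv=cv2.cvtColor(im['img'],cv2.COLOR_RGB2HSV); a=np.ones(hsv.shape[:2],bool); out=[]
    for n,(lo,hi) in STON.items():
        m=(hsv[...,0]>=lo)&(hsv[...,0]<=hi)&(hsv[...,1]>110)&(hsv[...,2]>50)
        k,lab,st,ce=cv2.connectedComponentsWithStats(m.astype(np.uint8))
        for i in range(1,k):
            if st[i,4]<80: continue
            P=pts(im,lab==i,T); P=P[(P[:,2]>zmin)&(P[:,2]<zmax)&(P[:,0]<.72)&(P[:,0]>.3)&(P[:,1]>-.6)&(P[:,1]<.33)]
            if len(P)<60: continue
            zt=np.percentile(P[:,2],90); Q=P[P[:,2]>zt-.012]; r=cv2.minAreaRect(Q[:,:2].astype(np.float32)*1000)
            (cx,cy),(w,h),an=r; an=an if w>h else an+90; an=(an+90)%180-90
            out.append((n,cx,cy,max(w,h),min(w,h),an,zt)); print(n,'c %.1f %.1f  size %.0f %.0f yaw %.1f  ztop %.3f zmin %.3f n %d'%(cx,cy,max(w,h),min(w,h),an,zt,P[:,2].min(),len(P)))
    return out
E
python3 - <<'E'
from h import *
im=manip.get_image('top'); stones(im)
for c in ('top','scene'):
    im=manip.get_image(c)
    m=manip.regions_of('handle_grip',c)[0]['mask']; P=pts(im,np.ones_like(m)); 
    P=P[(np.hypot(P[:,0]-.427,P[:,1]-.379)<.06)&(P[:,2]>.106)&(P[:,2]<.13)]
    print(c,len(P),P.mean(0),cv2.minAreaRect(P[:,:2].astype(np.float32)*1000))
    P=pts(im,np.ones_like(m)); P=P[(np.hypot(P[:,0]-.427,P[:,1]-.379)<.1)&(P[:,2]>.065)&(P[:,2]<.078)]
    print(cv2.minAreaRect(P[:,:2].astype(np.float32)*1000))
s=manip.observe();A=pose(s)
Z=np.eye(4);Z[:3,:3]=R.from_euler('z',2.0).as_matrix()
B=screw(A,Z@A); print(B.round(3))
E
```

```text
stone1 c 445.4 -347.1  size 85 61 yaw 16.7  ztop 0.035 zmin 0.018 n 438
stone1 c 320.0 -231.0  size 38 33 yaw 2.3  ztop 0.026 zmin 0.011 n 112
stone3 c 458.7 -199.8  size 79 59 yaw -0.4  ztop 0.035 zmin 0.009 n 414
stone4 c 583.4 -349.6  size 86 60 yaw -14.9  ztop 0.035 zmin 0.020 n 412
stone4 c 586.0 -494.5  size 83 59 yaw 8.7  ztop 0.035 zmin 0.015 n 412
top 144 [0.42763864 0.37803461 0.11514906] ((426.85552978515625, 377.9914855957031), (85.14532470703125, 19.088172912597656), 28.296646118164062)
((426.1923828125, 378.4311218261719), (121.23662567138672, 119.28755950927734), 19.005901336669922)
scene 111 [0.43114483 0.37513455 0.11424726] ((428.31292724609375, 377.5445861816406), (85.58683013916016, 23.376476287841797), 28.09990882873535)
((428.0692138671875, 376.06512451171875), (121.5590591430664, 125.24037170410156), 18.577627182006836)
29 rows xyz [ 0.991 -0.034 -0.   ] r [-0.     0.    -0.659]
[[-0.756  0.655  0.     0.377]
 [ 0.655  0.756  0.     0.435]
 [-0.     0.    -1.     0.207]
 [ 0.     0.     0.     1.   ]]
```

Call:
servo_tool(deltas=[{"x": 0.99,"y": -0.03,"rz": -0.66},{"x": 0.99,"y": -0.03,"rz": -0.66},{"x": 0.99,"y": -0.03,"rz": -0.66},{"x": 0.99,"y": -0.03,"rz": -0.66},{"x": 0.99,"y": -0.03,"rz": -0.66}])

```text
schema error: expected keys rx, ry, rz, x, y, z, hand
```

Call:
servo_tool(deltas=[{"x": 0.99,"y": -0.03,"rz": -0.66},{"x": 0.99,"y": -0.03,"rz": -0.66},{"x": 0.99,"y": -0.03,"rz": -0.66},{"x": 0.99,"y": -0.03,"rz": -0.66},{"x": 0.99,"y": -0.03,"rz": -0.66}])

```text
schema error: expected keys rx, ry, rz, x, y, z, hand
```

Call:
servo_tool(deltas=[{"x": 0.99,"y": -0.03,"z": 0,"rx": 0,"ry": 0,"rz": -0.66,"hand": -1},{"x": 0.99,"y": -0.03,"z": 0,"rx": 0,"ry": 0,"rz": -0.66,"hand": -1},{"x": 0.99,"y": -0.03,"z": 0,"rx": 0,"ry": 0,"rz": -0.66,"hand": -1},{"x": 0.99,"y": -0.03,"z": 0,"rx": 0,"ry": 0,"rz": -0.66,"hand": -1},{"x": 0.99,"y": -0.03,"z": 0,"rx": 0,"ry": 0,"rz": -0.66,"hand": -1}])

```text
t: 2.05
position: [0.4029, -0.4117, 0.2072]
eef_rot: [0.0, 0.926, 0.378, 0.0]
contact_force: [-0.1, 0.4, -0.0]
width: 0.0853
grip_force: 0.0
```

Call:
servo_tool(deltas=[{"x": 0.99,"y": -0.03,"z": 0,"rx": 0,"ry": 0,"rz": -0.66,"hand": -1},{"x": 0.99,"y": -0.03,"z": 0,"rx": 0,"ry": 0,"rz": -0.66,"hand": -1},{"x": 0.99,"y": -0.03,"z": 0,"rx": 0,"ry": 0,"rz": -0.66,"hand": -1},{"x": 0.99,"y": -0.03,"z": 0,"rx": 0,"ry": 0,"rz": -0.66,"hand": -1},{"x": 0.99,"y": -0.03,"z": 0,"rx": 0,"ry": 0,"rz": -0.66,"hand": -1}])

```text
t: 2.55
position: [0.5186, -0.2518, 0.2071]
eef_rot: [0.0, 0.847, 0.532, 0.0]
contact_force: [0.3, 0.3, -0.8]
width: 0.0854
grip_force: 0.0
```

Call:
servo_tool(deltas=[{"x": 0.99,"y": -0.03,"z": 0,"rx": 0,"ry": 0,"rz": -0.66,"hand": -1},{"x": 0.99,"y": -0.03,"z": 0,"rx": 0,"ry": 0,"rz": -0.66,"hand": -1},{"x": 0.99,"y": -0.03,"z": 0,"rx": 0,"ry": 0,"rz": -0.66,"hand": -1},{"x": 0.99,"y": -0.03,"z": 0,"rx": 0,"ry": 0,"rz": -0.66,"hand": -1},{"x": 0.99,"y": -0.03,"z": 0,"rx": 0,"ry": 0,"rz": -0.66,"hand": -1}])

```text
t: 3.05
position: [0.5732, -0.0622, 0.2071]
eef_rot: [0.0, 0.743, 0.67, 0.0]
contact_force: [-0.1, -0.2, 0.3]
width: 0.0855
grip_force: 0.0
```

Call:
servo_tool(deltas=[{"x": 0.99,"y": -0.03,"z": 0,"rx": 0,"ry": 0,"rz": -0.66,"hand": -1},{"x": 0.99,"y": -0.03,"z": 0,"rx": 0,"ry": 0,"rz": -0.66,"hand": -1},{"x": 0.99,"y": -0.03,"z": 0,"rx": 0,"ry": 0,"rz": -0.66,"hand": -1},{"x": 0.99,"y": -0.03,"z": 0,"rx": 0,"ry": 0,"rz": -0.66,"hand": -1},{"x": 0.99,"y": -0.03,"z": 0,"rx": 0,"ry": 0,"rz": -0.66,"hand": -1}])

```text
t: 3.55
position: [0.5604, 0.1346, 0.2071]
eef_rot: [0.0, 0.617, 0.787, 0.0]
contact_force: [0.9, -0.1, 0.5]
width: 0.0852
grip_force: 0.0
```

Call:
servo_tool(deltas=[{"x": 0.99,"y": -0.03,"z": 0,"rx": 0,"ry": 0,"rz": -0.66,"hand": -1},{"x": 0.99,"y": -0.03,"z": 0,"rx": 0,"ry": 0,"rz": -0.66,"hand": -1},{"x": 0.99,"y": -0.03,"z": 0,"rx": 0,"ry": 0,"rz": -0.66,"hand": -1},{"x": 0.99,"y": -0.03,"z": 0,"rx": 0,"ry": 0,"rz": -0.66,"hand": -1},{"x": 0.5,"y": 0,"z": 0,"rx": 0,"ry": 0,"rz": -0.66,"hand": -1}])

```text
t: 4.05
position: [0.4914, 0.3, 0.2072]
eef_rot: [-0.0, 0.471, 0.882, 0.0]
contact_force: [0.1, 0.1, 0.4]
width: 0.0853
grip_force: 0.0
```

Call:
servo_tool(deltas=[{"x": 0,"y": 0,"z": 0,"rx": 0,"ry": 0,"rz": -0.98,"hand": -1},{"x": 0,"y": 0,"z": 0,"rx": 0,"ry": 0,"rz": -0.98,"hand": -1},{"x": 0,"y": 0,"z": 0,"rx": 0,"ry": 0,"rz": -0.98,"hand": -1},{"x": 0,"y": 0,"z": 0,"rx": 0,"ry": 0,"rz": -0.98,"hand": -1},{"x": 0,"y": 0,"z": 0,"rx": 0,"ry": 0,"rz": -0.98,"hand": -1}])

```text
t: 4.55
position: [0.493, 0.2976, 0.2071]
eef_rot: [0.0, 0.232, 0.973, -0.0]
contact_force: [-0.8, 0.7, -0.1]
width: 0.0853
grip_force: 0.0
```

Call:
servo_tool(deltas=[{"x": 0,"y": 0,"z": 0,"rx": 0,"ry": 0,"rz": -0.98,"hand": -1},{"x": 0,"y": 0,"z": 0,"rx": 0,"ry": 0,"rz": -0.98,"hand": -1},{"x": 0,"y": 0,"z": 0,"rx": 0,"ry": 0,"rz": -0.98,"hand": -1},{"x": 0,"y": 0,"z": 0,"rx": 0,"ry": 0,"rz": -0.98,"hand": -1},{"x": 0,"y": 0,"z": 0,"rx": 0,"ry": 0,"rz": -0.98,"hand": -1}])

```text
t: 5.05
position: [0.493, 0.2975, 0.2071]
eef_rot: [-0.0, -0.022, 1.0, -0.0]
contact_force: [0.0, 0.1, -0.9]
width: 0.0857
grip_force: 0.0
```

Run:
```python
from h import *
s=manip.observe();A=pose(s);print(s['t'],A.round(3).tolist(),np.round(s['qpos'],3))
B=screw(A,target([.427,.378,.207],208.5)); B=screw(B,target([.427,.378,.093],208.5)); screw(B,target([.427,.378,.093],208.5+82))
```

```text
5.05 [[-0.999, -0.045, -0.0, 0.493], [-0.045, 0.999, -0.0, 0.297], [0.0, -0.0, -1.0, 0.207], [0.0, 0.0, 0.0, 1.0]] [ 0.404  0.315  0.048  1.304 -0.     0.359]
5 rows xyz [0.233 0.47  0.001] r [-0.    -0.    -0.865]
3 rows xyz [0.   0.   0.95] r [0. 0. 0.]
14 rows xyz [0. 0. 0.] r [ 0.     0.    -0.976]
```

Call:
servo_tool(deltas=[{"x": 0.233,"y": 0.47,"z": 0,"rx": 0,"ry": 0,"rz": -0.865,"hand": -1},{"x": 0.233,"y": 0.47,"z": 0,"rx": 0,"ry": 0,"rz": -0.865,"hand": -1},{"x": 0.233,"y": 0.47,"z": 0,"rx": 0,"ry": 0,"rz": -0.865,"hand": -1},{"x": 0.233,"y": 0.47,"z": 0,"rx": 0,"ry": 0,"rz": -0.865,"hand": -1},{"x": 0.233,"y": 0.47,"z": 0,"rx": 0,"ry": 0,"rz": -0.865,"hand": -1}])

```text
t: 5.55
position: [0.427, 0.379, 0.2071]
eef_rot: [0.0, -0.246, 0.969, -0.0]
contact_force: [0.5, -0.4, 1.3]
width: 0.0856
grip_force: 0.0
```

Call:
servo_tool(deltas=[{"x": 0,"y": 0,"z": 0.95,"rx": 0,"ry": 0,"rz": 0,"hand": -1},{"x": 0,"y": 0,"z": 0.95,"rx": 0,"ry": 0,"rz": 0,"hand": -1},{"x": 0,"y": 0,"z": 0.95,"rx": 0,"ry": 0,"rz": 0,"hand": -1},{"x": 0,"y": 0,"z": 0,"rx": 0,"ry": 0,"rz": 0,"hand": -1}])

```text
t: 5.95
position: [0.4236, 0.3759, 0.088]
eef_rot: [-0.005, -0.244, 0.97, -0.002]
contact_force: [-1.2, -0.7, -0.2]
width: 0.0857
grip_force: 0.0
```

Call:
servo_tool(deltas=[{"x": 0,"y": 0,"z": 0,"rx": 0,"ry": 0,"rz": 0,"hand": 1},{"x": 0,"y": 0,"z": 0,"rx": 0,"ry": 0,"rz": 0,"hand": 1},{"x": 0,"y": 0,"z": 0,"rx": 0,"ry": 0,"rz": 0,"hand": 1},{"x": 0,"y": 0,"z": 0,"rx": 0,"ry": 0,"rz": 0,"hand": 1},{"x": 0,"y": 0,"z": 0,"rx": 0,"ry": 0,"rz": 0,"hand": 1}], force=40)

```text
t: 6.45
position: [0.4281, 0.3787, 0.0943]
eef_rot: [0.001, -0.244, 0.97, 0.0]
contact_force: [-0.0, -0.3, -0.5]
width: 0.0125
grip_force: 0.0
```

Call:
servo_tool(deltas=[{"x": 0,"y": 0,"z": 0,"rx": 0,"ry": 0,"rz": 0,"hand": 1},{"x": 0,"y": 0,"z": 0,"rx": 0,"ry": 0,"rz": 0,"hand": 1},{"x": 0,"y": 0,"z": 0,"rx": 0,"ry": 0,"rz": 0,"hand": 1},{"x": 0,"y": 0,"z": 0,"rx": 0,"ry": 0,"rz": 0,"hand": 1},{"x": 0,"y": 0,"z": 0,"rx": 0,"ry": 0,"rz": 0,"hand": 1}])

```text
t: 6.95
position: [0.4274, 0.3782, 0.0931]
eef_rot: [-0.0, -0.244, 0.97, -0.0]
contact_force: [0.4, -0.3, 0.0]
width: 0.0
grip_force: 0.0
```

Run:
```python
from h import *
im=manip.get_image('scene'); w=manip.get_image('wrist')
a=cv2.resize(im['img'][90:190,330:490],(800,500)); b=cv2.resize(w['img'],(0,0),fx=.5,fy=.5)
save(im,'s1'); cv2.imwrite('pics/c1.png',a[...,::-1])
cv2.imwrite('pics/w1.png',w['img'][...,::-1]); print(w['tool_from_camera'])
```

```text
[[ 2.81795022e-05 -9.50493108e-01 -3.10745637e-01  7.97432439e-02]
 [ 9.99999837e-01  2.03799376e-04 -5.32687784e-04  1.10972209e-04]
 [ 5.69645834e-04 -3.10745571e-01  9.50492959e-01 -1.67857486e-01]
 [ 0.00000000e+00  0.00000000e+00  0.00000000e+00  1.00000000e+00]]
```

View pics/c1.png

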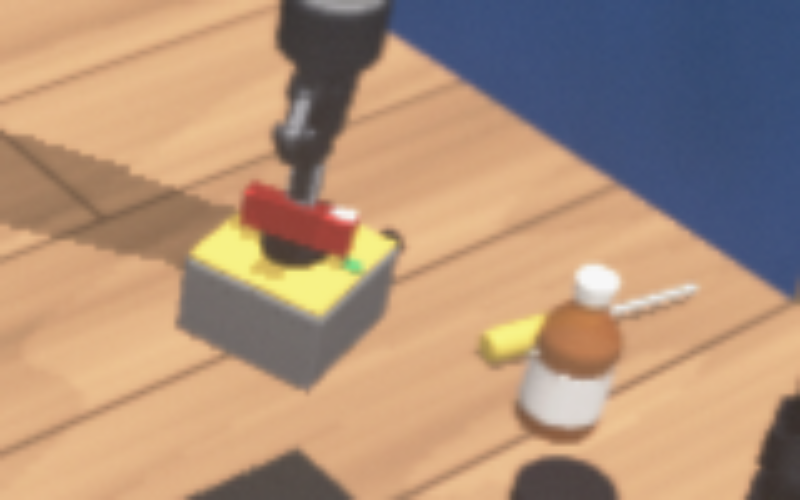

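View pics/w1.png

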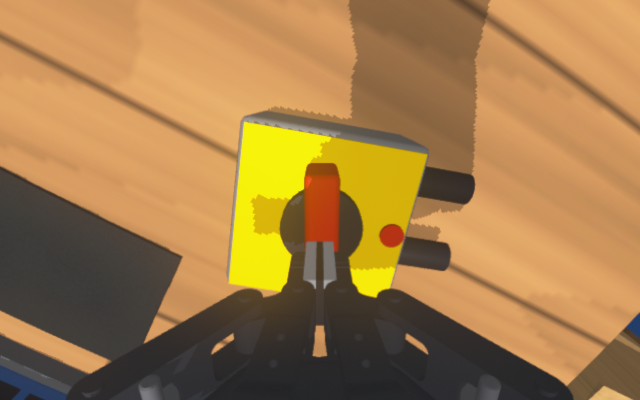

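The crop shows the bar still at ON (white tip at (343,213)), with the fingers shut on its far side. In the wrist view the bar runs up the middle from (322,165) to (320,250), where the shut fingertips hide it. I'll check the depths.

Run:
```python
from h import *
s=manip.observe();A=pose(s);w=manip.get_image('wrist'); T=w['tool_from_camera']
print(A.round(4).tolist(), s['width'], s['grip_force'])
for u,v in [(322,175),(322,190),(322,210),(322,225),(322,235),(312,245),(330,245),(320,245),(312,265),(330,265),(320,265),(320,285),(295,225),(350,225),(250,150)]:
    m=np.zeros((400,640),bool);m[v,u]=1; P=pts(w,m,T)
    if len(P): print(u,v,w['img'][v,u],'tool',P[0].round(3),'world',(A[:3,:3]@P[0]+A[:3,3]).round(3))
print(cv2.projectPoints(np.array([[0,0,0.],[0,0,-.019],[0,0,-.05]]),*(lambda M:(cv2.Rodrigues(M[:3,:3])[0],M[:3,3]))(np.linalg.inv(T)),w['intrinsics'],np.array(w['dist']))[0][:,0])
```

```text
[[-0.8808, -0.4735, -0.0001, 0.4274], [-0.4735, 0.8808, -0.0001, 0.3783], [0.0002, -0.0001, -1.0, 0.0931], [0.0, 0.0, 0.0, 1.0]] 0.00011884565947374706 0.0
322 175 [160  71  10] tool [ 0.043  0.001 -0.022] world [0.389 0.359 0.115]
322 190 [188  69  14] tool [ 0.036  0.001 -0.024] world [0.395 0.362 0.117]
322 210 [186  63  19] tool [ 0.025  0.001 -0.023] world [0.404 0.367 0.116]
322 225 [184  59  15] tool [ 0.017  0.001 -0.023] world [0.412 0.371 0.116]
322 235 [183  57  15] tool [ 0.012  0.001 -0.023] world [0.416 0.374 0.117]
312 245 [126 117 110] tool [ 0.011 -0.003 -0.033] world [0.42  0.37  0.126]
330 245 [122 116 111] tool [ 0.011  0.005 -0.033] world [0.415 0.378 0.126]
320 245 [77 59 35] tool [ 0.011  0.    -0.034] world [0.417 0.373 0.127]
312 265 [124 117 111] tool [ 0.011 -0.003 -0.052] world [0.419 0.37  0.145]
330 265 [121 115 111] tool [ 0.011  0.005 -0.051] world [0.416 0.377 0.144]
320 265 [74 57 36] tool [ 0.011  0.    -0.052] world [0.417 0.373 0.145]
320 285 [77 64 53] tool [ 0.009  0.    -0.063] world [0.42  0.374 0.156]
295 225 [95 74 39] tool [ 0.004 -0.015  0.008] world [0.431 0.363 0.085]
350 225 [74 60 42] tool [0.004 0.019 0.008] world [0.415 0.393 0.085]
250 150 [247 243  10] tool [ 0.048 -0.042  0.019] world [0.405 0.318 0.074]
[[319.27930408 236.16922981]
 [319.25594439 251.45705481]
 [319.20478878 284.91971245]]
```

Call:
servo_tool(deltas=[{"x": 0,"y": 0,"z": -0.9,"rx": 0,"ry": 0,"rz": 0,"hand": 1},{"x": 0,"y": 0,"z": -0.9,"rx": 0,"ry": 0,"rz": 0,"hand": 1},{"x": 0,"y": 0,"z": 0,"rx": 0,"ry": 0,"rz": 0,"hand": 1}])

```text
t: 7.4
position: [0.4301, 0.3801, 0.1704]
eef_rot: [0.004, -0.244, 0.97, 0.001]
contact_force: [1.0, -0.5, -0.5]
width: -0.0001
grip_force: 0.0
```

Run:
```python
from h import *
s=manip.observe();A=pose(s);w=manip.get_image('wrist'); T=w['tool_from_camera']; sc=manip.get_image('scene')
for v in range(225,290,5):
    for u in (312,320,330):
        m=np.zeros((400,640),bool);m[v,u]=1; P=pts(w,m,T)
        if len(P): print(u,v,w['img'][v,u],'tool',P[0].round(3),end=' ')
    print()
a=cv2.resize(sc['img'][90:190,330:490],(400,250)); b=cv2.resize(w['img'],(400,250))
cv2.imwrite('pics/c2.png',np.hstack([a,b])[...,::-1])
```

```text
312 225 [240  76  27] tool [-0.016 -0.006  0.054] 320 225 [241  73  30] tool [-0.016  0.001  0.054] 330 225 [173  73  26] tool [-0.016  0.008  0.055] 
312 230 [239  73  26] tool [-0.021 -0.006  0.056] 320 230 [246 246 246] tool [-0.02   0.001  0.054] 330 230 [216  80  22] tool [-0.021  0.008  0.055] 
312 235 [238  72  29] tool [-0.025 -0.006  0.055] 320 235 [247 247 247] tool [-0.024  0.001  0.053] 330 235 [213  80  22] tool [-0.025  0.008  0.055] 
312 240 [235  73  38] tool [-0.03  -0.006  0.056] 320 240 [246 246 246] tool [-0.029  0.001  0.053] 330 240 [216  90  32] tool [-0.029  0.008  0.054] 
312 245 [133 122 113] tool [ 0.011 -0.003 -0.033] 320 245 [92 70 43] tool [ 0.011  0.    -0.033] 330 245 [131 121 113] tool [ 0.011  0.005 -0.033] 
312 250 [132 121 113] tool [ 0.011 -0.003 -0.038] 320 250 [89 68 42] tool [ 0.011  0.    -0.039] 330 250 [131 121 114] tool [ 0.011  0.005 -0.038] 
312 255 [130 121 113] tool [ 0.011 -0.003 -0.043] 320 255 [87 66 43] tool [ 0.011  0.    -0.043] 330 255 [129 120 113] tool [ 0.011  0.005 -0.043] 
312 260 [129 120 113] tool [ 0.011 -0.003 -0.047] 320 260 [84 64 43] tool [ 0.011  0.    -0.047] 330 260 [127 119 113] tool [ 0.011  0.005 -0.048] 
312 265 [127 119 113] tool [ 0.011 -0.003 -0.051] 320 265 [81 62 43] tool [ 0.011  0.    -0.052] 330 265 [126 119 113] tool [ 0.011  0.005 -0.051] 
312 270 [125 118 113] tool [ 0.011 -0.003 -0.055] 320 270 [77 61 43] tool [ 0.011  0.    -0.056] 330 270 [124 118 113] tool [ 0.011  0.005 -0.055] 
312 275 [123 117 113] tool [ 0.011 -0.003 -0.059] 320 275 [75 59 44] tool [ 0.011  0.    -0.059] 330 275 [123 117 113] tool [ 0.011  0.004 -0.059] 
312 280 [155 152 150] tool [ 0.011 -0.003 -0.063] 320 280 [75 62 51] tool [ 0.011  0.    -0.062] 330 280 [152 149 148] tool [ 0.011  0.004 -0.063] 
312 285 [83 74 68] tool [ 0.012 -0.003 -0.068] 320 285 [76 64 56] tool [ 0.009  0.    -0.063] 330 285 [69 57 46] tool [ 0.012  0.004 -0.067]
```

View pics/c2.png

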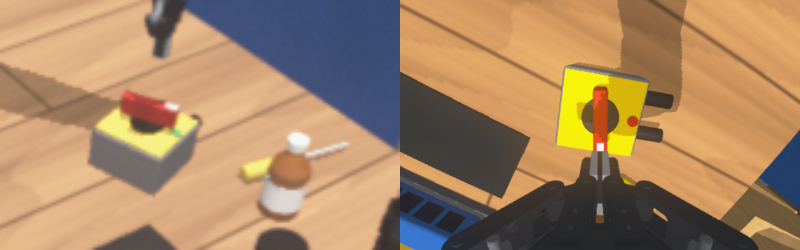

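Run:
```python
from h import *
s=manip.observe();p=np.array(s['position']);print(p)
for c in('scene','top'):
    im=manip.get_image(c);P=pts(im,np.ones((400,640),bool));Q=P[(np.hypot(*(P[:,:2]-p[:2]).T)<.05)&(P[:,2]>.125)]
    print(c,len(Q),np.round(np.sort(Q[:,2])[:12],3), Q[np.argsort(Q[:,2])[:5]].round(3))
    R_=P[(np.hypot(*(P[:,:2]-p[:2]).T)<.05)&(P[:,2]>.1)&(P[:,2]<.125)]; print('bartop',np.percentile(R_[:,2],[10,50,90]))
```

```text
[0.42818066 0.37876794 0.16622185]
scene 2277 [0.193 0.194 0.195 0.196 0.198 0.198 0.199 0.199 0.199 0.2   0.201 0.202] [[0.429 0.371 0.193]
 [0.435 0.38  0.194]
 [0.433 0.372 0.195]
 [0.437 0.373 0.196]
 [0.426 0.364 0.198]]
bartop [0.10364409 0.11315481 0.1176316 ]
top 1988 [0.126 0.19  0.195 0.196 0.2   0.206 0.206 0.209 0.209 0.209 0.21  0.216] [[0.417 0.375 0.126]
 [0.423 0.368 0.19 ]
 [0.417 0.373 0.195]
 [0.42  0.37  0.196]
 [0.425 0.366 0.2  ]]
bartop [0.10878946 0.11428875 0.11942337]
```

The scene, top and wrist depths agree that the real fingertips sit about 29 mm behind the reported TCP. I'll allow for that from here and go lower.

Call:
servo_tool(deltas=[{"x": 0,"y": 0,"z": 0,"rx": 0,"ry": 0,"rz": 0,"hand": -1},{"x": 0,"y": 0,"z": 0,"rx": 0,"ry": 0,"rz": 0,"hand": -1},{"x": 0,"y": 0,"z": 0,"rx": 0,"ry": 0,"rz": 0,"hand": -1},{"x": 0,"y": 0,"z": 0,"rx": 0,"ry": 0,"rz": 0,"hand": -1},{"x": 0,"y": 0,"z": 0,"rx": 0,"ry": 0,"rz": 0,"hand": -1}])

```text
t: 8.1
position: [0.4274, 0.3782, 0.165]
eef_rot: [-0.0, -0.244, 0.97, -0.0]
contact_force: [-1.4, 0.1, -0.5]
width: 0.0722
grip_force: 0.0
```

Call:
servo_tool(deltas=[{"x": 0,"y": 0,"z": 0,"rx": 0,"ry": 0,"rz": 0,"hand": -1},{"x": 0,"y": 0,"z": 0.9,"rx": 0,"ry": 0,"rz": 0,"hand": -1},{"x": 0,"y": 0,"z": 0.9,"rx": 0,"ry": 0,"rz": 0,"hand": -1},{"x": 0,"y": 0,"z": 0.5,"rx": 0,"ry": 0,"rz": 0,"hand": -1},{"x": 0,"y": 0,"z": 0.3,"rx": 0,"ry": 0,"rz": 0,"hand": -1}])

```text
t: 8.6
position: [0.4263, 0.3775, 0.0591]
eef_rot: [-0.001, -0.244, 0.97, -0.001]
contact_force: [-0.7, -0.7, -0.7]
width: 0.0856
grip_force: 0.0
```

Call:
servo_tool(deltas=[{"x": 0,"y": 0,"z": 0,"rx": 0,"ry": 0,"rz": 0,"hand": 1},{"x": 0,"y": 0,"z": 0,"rx": 0,"ry": 0,"rz": 0,"hand": 1},{"x": 0,"y": 0,"z": 0,"rx": 0,"ry": 0,"rz": 0,"hand": 1},{"x": 0,"y": 0,"z": 0,"rx": 0,"ry": 0,"rz": 0,"hand": 1},{"x": 0,"y": 0,"z": 0,"rx": 0,"ry": 0,"rz": 0,"hand": 1}])

```text
t: 9.1
position: [0.4278, 0.3796, 0.0625]
eef_rot: [0.001, -0.244, 0.97, 0.001]
contact_force: [-1.2, 3.0, 2.6]
width: 0.0171
grip_force: 42.2
```

Call:
servo_tool(deltas=[{"x": 0,"y": 0,"z": 0,"rx": 0,"ry": 0,"rz": 0,"hand": 1},{"x": 0,"y": 0,"z": 0,"rx": 0,"ry": 0,"rz": 0,"hand": 1}])

```text
t: 9.3
position: [0.4278, 0.3796, 0.0625]
eef_rot: [0.001, -0.244, 0.97, 0.001]
contact_force: [-2.4, 3.7, 5.4]
width: 0.0171
grip_force: 42.7
```

Call:
servo_tool(deltas=[{"x": 0,"y": 0,"z": 0,"rx": 0,"ry": 0,"rz": -0.98,"hand": 1},{"x": 0,"y": 0,"z": 0,"rx": 0,"ry": 0,"rz": -0.98,"hand": 1},{"x": 0,"y": 0,"z": 0,"rx": 0,"ry": 0,"rz": -0.98,"hand": 1},{"x": 0,"y": 0,"z": 0,"rx": 0,"ry": 0,"rz": -0.98,"hand": 1},{"x": 0,"y": 0,"z": 0,"rx": 0,"ry": 0,"rz": -0.98,"hand": 1}])

```text
t: 9.8
position: [0.4274, 0.38, 0.0625]
eef_rot: [0.001, -0.484, 0.875, 0.001]
contact_force: [-4.2, 5.0, 5.6]
width: 0.0172
grip_force: 42.8
```

Call:
servo_tool(deltas=[{"x": 0,"y": 0,"z": 0,"rx": 0,"ry": 0,"rz": -0.98,"hand": 1},{"x": 0,"y": 0,"z": 0,"rx": 0,"ry": 0,"rz": -0.98,"hand": 1},{"x": 0,"y": 0,"z": 0,"rx": 0,"ry": 0,"rz": -0.98,"hand": 1},{"x": 0,"y": 0,"z": 0,"rx": 0,"ry": 0,"rz": -0.98,"hand": 1},{"x": 0,"y": 0,"z": 0,"rx": 0,"ry": 0,"rz": -0.98,"hand": 1}])

```text
t: 10.3
position: [0.4269, 0.3802, 0.0625]
eef_rot: [0.001, -0.691, 0.723, 0.001]
contact_force: [-5.2, 5.9, 6.8]
width: 0.0172
grip_force: 42.8
```

Call:
servo_tool(deltas=[{"x": 0,"y": 0,"z": 0,"rx": 0,"ry": 0,"rz": -0.98,"hand": 1},{"x": 0,"y": 0,"z": 0,"rx": 0,"ry": 0,"rz": -0.98,"hand": 1},{"x": 0,"y": 0,"z": 0,"rx": 0,"ry": 0,"rz": -0.98,"hand": 1},{"x": 0,"y": 0,"z": 0,"rx": 0,"ry": 0,"rz": -0.5,"hand": 1},{"x": 0,"y": 0,"z": 0,"rx": 0,"ry": 0,"rz": 0,"hand": 1}])

```text
t: 10.8
position: [0.4265, 0.3802, 0.0625]
eef_rot: [-0.001, 0.808, -0.589, -0.001]
contact_force: [-6.3, 3.9, 8.0]
width: 0.0174
grip_force: 42.9
```

Call:
servo_tool(deltas=[{"x": 0,"y": 0,"z": 0,"rx": 0,"ry": 0,"rz": 0,"hand": -1},{"x": 0,"y": 0,"z": 0,"rx": 0,"ry": 0,"rz": 0,"hand": -1},{"x": 0,"y": 0,"z": 0,"rx": 0,"ry": 0,"rz": 0,"hand": -1},{"x": 0,"y": 0,"z": 0,"rx": 0,"ry": 0,"rz": 0,"hand": -1},{"x": 0,"y": 0,"z": 0,"rx": 0,"ry": 0,"rz": 0,"hand": -1}])

```text
t: 11.3
position: [0.4276, 0.378, 0.061]
eef_rot: [0.0, 0.807, -0.59, 0.0]
contact_force: [-0.1, -0.6, 0.5]
width: 0.0851
grip_force: 0.0
```

Call:
servo_tool(deltas=[{"x": 0,"y": 0,"z": -0.95,"rx": 0,"ry": 0,"rz": 0,"hand": -1},{"x": 0,"y": 0,"z": -0.95,"rx": 0,"ry": 0,"rz": 0,"hand": -1},{"x": 0,"y": 0,"z": -0.95,"rx": 0,"ry": 0,"rz": 0,"hand": -1},{"x": 0,"y": 0,"z": 0,"rx": 0,"ry": 0,"rz": 0,"hand": -1}])

```text
t: 11.7
position: [0.4304, 0.3801, 0.181]
eef_rot: [-0.005, 0.807, -0.59, 0.002]
contact_force: [1.1, -0.1, -0.2]
width: 0.085
grip_force: 0.0
```

Run:
```python
from h import *
s=manip.observe();A=pose(s);print(s['t'],A.round(3).tolist(),np.round(s['qpos'],3))
im=manip.get_image('scene');P=pts(im,np.ones((400,640),bool));P=P[(np.hypot(P[:,0]-.427,P[:,1]-.379)<.06)&(P[:,2]>.104)&(P[:,2]<.13)]
print(len(P),cv2.minAreaRect(P[:,:2].astype(np.float32)*1000)); print([l for l in manip.landmark_of('handle_nose','scene')])
stones(manip.get_image('top'))
```

```text
11.7 [[0.304, -0.953, 0.008, 0.43], [-0.953, -0.304, 0.005, 0.38], [-0.002, -0.01, -1.0, 0.181], [0.0, 0.0, 0.0, 1.0]] [ 0.584  0.311 -0.021  1.229 -0.    -1.296]
98 ((428.78631591796875, 376.7641906738281), (20.680891036987305, 88.59634399414062), 16.891895294189453)
[{'location': [0.4171, 0.4195, 0.1001], 'score': 0.74}]
stone1 c 445.8 -346.4  size 86 61 yaw 17.6  ztop 0.034 zmin 0.012 n 442
stone1 c 319.4 -230.8  size 38 33 yaw 5.3  ztop 0.025 zmin 0.011 n 112
stone3 c 458.9 -200.2  size 79 59 yaw -0.4  ztop 0.034 zmin 0.013 n 413
stone4 c 583.6 -349.8  size 86 59 yaw -14.3  ztop 0.035 zmin 0.019 n 411
stone4 c 586.3 -494.4  size 84 61 yaw 9.7  ztop 0.035 zmin 0.016 n 412
```

OFF is confirmed: the bar is at about 107° and the nose at (0.417, 0.420). Next I'll hover over the blue stone and refine its position with the wrist camera.

Run:
```python
from h import *
A=pose(manip.observe()); screw(A,target([.484,-.2,.13],180))
```

```text
18 rows xyz [ 0.732 -0.588  0.062] r [-0.    -0.     0.997]
```

Call:
servo_tool(deltas=[{"x": 0.73,"y": -0.59,"z": 0.06,"rx": 0,"ry": 0,"rz": 1,"hand": -1},{"x": 0.73,"y": -0.59,"z": 0.06,"rx": 0,"ry": 0,"rz": 1,"hand": -1},{"x": 0.73,"y": -0.59,"z": 0.06,"rx": 0,"ry": 0,"rz": 1,"hand": -1},{"x": 0.73,"y": -0.59,"z": 0.06,"rx": 0,"ry": 0,"rz": 1,"hand": -1},{"x": 0.73,"y": -0.59,"z": 0.06,"rx": 0,"ry": 0,"rz": 1,"hand": -1}])

```text
t: 12.35
position: [0.5579, 0.2447, 0.1606]
eef_rot: [-0.002, -0.626, 0.78, 0.001]
contact_force: [-0.4, -0.2, 0.3]
width: 0.085
grip_force: 0.0
```

Call:
servo_tool(deltas=[{"x": 0.73,"y": -0.59,"z": 0.06,"rx": 0,"ry": 0,"rz": 1,"hand": -1},{"x": 0.73,"y": -0.59,"z": 0.06,"rx": 0,"ry": 0,"rz": 1,"hand": -1},{"x": 0.73,"y": -0.59,"z": 0.06,"rx": 0,"ry": 0,"rz": 1,"hand": -1},{"x": 0.73,"y": -0.59,"z": 0.06,"rx": 0,"ry": 0,"rz": 1,"hand": -1},{"x": 0.73,"y": -0.59,"z": 0.06,"rx": 0,"ry": 0,"rz": 1,"hand": -1}])

```text
t: 12.85
position: [0.6041, 0.0649, 0.1487]
eef_rot: [-0.002, -0.402, 0.915, 0.001]
contact_force: [0.4, 0.1, -0.3]
width: 0.0853
grip_force: 0.0
```

Call:
servo_tool(deltas=[{"x": 0.73,"y": -0.59,"z": 0.06,"rx": 0,"ry": 0,"rz": 1,"hand": -1},{"x": 0.73,"y": -0.59,"z": 0.06,"rx": 0,"ry": 0,"rz": 1,"hand": -1},{"x": 0.73,"y": -0.59,"z": 0.06,"rx": 0,"ry": 0,"rz": 1,"hand": -1},{"x": 0.73,"y": -0.59,"z": 0.06,"rx": 0,"ry": 0,"rz": 1,"hand": -1},{"x": 0.73,"y": -0.59,"z": 0.06,"rx": 0,"ry": 0,"rz": 1,"hand": -1}])

```text
t: 13.35
position: [0.5541, -0.1137, 0.1369]
eef_rot: [-0.001, -0.152, 0.988, 0.001]
contact_force: [-0.1, -0.0, -0.8]
width: 0.0853
grip_force: 0.0
```

Call:
servo_tool(deltas=[{"x": 0.73,"y": -0.59,"z": 0.06,"rx": 0,"ry": 0,"rz": 1,"hand": -1},{"x": 0.73,"y": -0.59,"z": 0.06,"rx": 0,"ry": 0,"rz": 1,"hand": -1},{"x": 0.73,"y": -0.59,"z": 0.06,"rx": 0,"ry": 0,"rz": 1,"hand": -1},{"x": 0,"y": 0,"z": 0,"rx": 0,"ry": 0,"rz": 0,"hand": -1},{"x": 0,"y": 0,"z": 0,"rx": 0,"ry": 0,"rz": 0,"hand": -1}])

```text
t: 13.85
position: [0.4833, -0.1993, 0.1306]
eef_rot: [-0.001, 0.003, 1.0, 0.001]
contact_force: [0.3, 0.1, 0.1]
width: 0.0855
grip_force: 0.0
```

Run:
```python
from h import *
s=manip.observe();A=pose(s);w=manip.get_image('wrist');print(s['t'],A.round(3).tolist(),np.round(s['qpos'],3))
stones(w,A@w['tool_from_camera']); save(w,'w2')
```

```text
13.85 [[-1.0, 0.006, -0.002, 0.483], [0.006, 1.0, 0.002, -0.199], [0.002, 0.002, -1.0, 0.131], [0.0, 0.0, 0.0, 1.0]] [-0.545  0.251 -0.229  1.093  0.    -0.539]
stone1 c 334.4 -229.6  size 34 11 yaw -86.8  ztop 0.023 zmin 0.019 n 531
stone1 c 446.3 -347.3  size 85 61 yaw 18.1  ztop 0.032 zmin 0.015 n 6402
stone3 c 459.3 -200.4  size 84 59 yaw -0.1  ztop 0.032 zmin 0.029 n 5157
stone4 c 537.6 -330.1  size 198 54 yaw -44.4  ztop 0.032 zmin 0.016 n 3069
stone4 c 587.0 -495.0  size 85 63 yaw 8.2  ztop 0.032 zmin 0.015 n 4553
```

Call:
servo_tool(deltas=[{"x": -0.02,"y": -0.02,"z": 0.95,"rx": 0,"ry": 0,"rz": 0,"hand": -1},{"x": 0,"y": 0,"z": 0.95,"rx": 0,"ry": 0,"rz": 0,"hand": -1},{"x": 0,"y": 0,"z": 0.95,"rx": 0,"ry": 0,"rz": 0,"hand": -1},{"x": 0,"y": 0,"z": 0.6,"rx": 0,"ry": 0,"rz": 0,"hand": -1},{"x": 0,"y": 0,"z": 0.3,"rx": 0,"ry": 0,"rz": 0,"hand": -1}])

```text
t: 14.4
position: [0.4842, -0.1978, -0.0209]
eef_rot: [-0.002, 0.001, 1.0, 0.001]
contact_force: [-0.3, 0.3, 0.8]
width: 0.0855
grip_force: 0.0
```

Call:
servo_tool(deltas=[{"x": 0,"y": 0,"z": 0.2,"rx": 0,"ry": 0,"rz": 0,"hand": -1},{"x": 0,"y": 0,"z": 0.1,"rx": 0,"ry": 0,"rz": 0,"hand": -1},{"x": 0,"y": 0,"z": 0,"rx": 0,"ry": 0,"rz": 0,"hand": -1}])

```text
t: 14.7
position: [0.4861, -0.2002, -0.0296]
eef_rot: [0.0, 0.002, 1.0, -0.0]
contact_force: [0.9, 0.2, -1.1]
width: 0.0852
grip_force: 0.0
```

Call:
servo_tool(deltas=[{"x": 0,"y": 0,"z": 0,"rx": 0,"ry": 0,"rz": 0,"hand": 1},{"x": 0,"y": 0,"z": 0,"rx": 0,"ry": 0,"rz": 0,"hand": 1},{"x": 0,"y": 0,"z": 0,"rx": 0,"ry": 0,"rz": 0,"hand": 1},{"x": 0,"y": 0,"z": 0,"rx": 0,"ry": 0,"rz": 0,"hand": 1}], force=70)

```text
t: 15.1
position: [0.4864, -0.2007, -0.0286]
eef_rot: [0.001, 0.003, 1.0, -0.001]
contact_force: [-0.8, 1.0, 6.1]
width: 0.0592
grip_force: 76.5
```

Call:
servo_tool(deltas=[{"x": 0,"y": 0,"z": 0,"rx": 0,"ry": 0,"rz": 0,"hand": 1},{"x": 0,"y": 0,"z": -0.2,"rx": 0,"ry": 0,"rz": 0,"hand": 1},{"x": 0,"y": 0,"z": 0,"rx": 0,"ry": 0,"rz": 0,"hand": 1}])

```text
t: 15.4
position: [0.4857, -0.2003, -0.0211]
eef_rot: [0.0, 0.003, 1.0, -0.0]
contact_force: [0.4, -0.1, -3.5]
width: 0.0588
grip_force: 76.1
```

```bash
cat >> h.py <<'E'
def place(S,phi,e,zc,h):
    f=np.radians(phi); return target([S[0]+zc*np.cos(f),S[1]+zc*np.sin(f),h+e],phi+180,-90)
E
python3 - <<'E'
from h import *
A=pose(manip.observe()); B=A.copy(); B[2,3]+=.15
C=place((.615,-.12),-17,.0265,.044,.12); print(C.round(3).tolist()); screw(B,C)
D=np.linalg.inv(B)@C
for k in np.linspace(0,1,6): print((B@np.real(expm(logm(D)*k)))[:3,3].round(3))
E
```

```text
[[-0.0, 0.292, 0.956, 0.657], [0.0, 0.956, -0.292, -0.133], [-1.0, 0.0, -0.0, 0.146], [0.0, 0.0, 0.0, 1.0]]
15 rows xyz [-0.247  0.149  0.17 ] r [ 0.145 -0.992  0.146]
[ 0.486 -0.2    0.129]
[ 0.518 -0.183  0.112]
[ 0.554 -0.169  0.104]
[ 0.592 -0.156  0.108]
[ 0.627 -0.144  0.122]
[ 0.657 -0.133  0.147]
```

Call:
servo_tool(deltas=[{"x": 0,"y": 0,"z": -0.75,"rx": 0,"ry": 0,"rz": 0,"hand": 1},{"x": 0,"y": 0,"z": -0.75,"rx": 0,"ry": 0,"rz": 0,"hand": 1},{"x": 0,"y": 0,"z": -0.75,"rx": 0,"ry": 0,"rz": 0,"hand": 1},{"x": 0,"y": 0,"z": -0.75,"rx": 0,"ry": 0,"rz": 0,"hand": 1},{"x": 0,"y": 0,"z": -0.75,"rx": 0,"ry": 0,"rz": 0,"hand": 1}])

```text
t: 15.9
position: [0.4847, -0.1998, 0.1288]
eef_rot: [-0.0, 0.003, 1.0, 0.0]
contact_force: [-0.7, -0.1, -3.8]
width: 0.0594
grip_force: 77.5
```

Call:
servo_tool(deltas=[{"x": -0.247,"y": 0.149,"z": 0.17,"rx": 0.145,"ry": -0.992,"rz": 0.146,"hand": 1},{"x": -0.247,"y": 0.149,"z": 0.17,"rx": 0.145,"ry": -0.992,"rz": 0.146,"hand": 1},{"x": -0.247,"y": 0.149,"z": 0.17,"rx": 0.145,"ry": -0.992,"rz": 0.146,"hand": 1},{"x": -0.247,"y": 0.149,"z": 0.17,"rx": 0.145,"ry": -0.992,"rz": 0.146,"hand": 1},{"x": -0.247,"y": 0.149,"z": 0.17,"rx": 0.145,"ry": -0.992,"rz": 0.146,"hand": 1}])

```text
t: 16.4
position: [0.5404, -0.1724, 0.1041]
eef_rot: [0.258, 0.041, 0.965, -0.038]
contact_force: [0.4, -0.6, -4.8]
width: 0.0589
grip_force: 77.7
```

Call:
servo_tool(deltas=[{"x": -0.247,"y": 0.149,"z": 0.17,"rx": 0.145,"ry": -0.992,"rz": 0.146,"hand": 1},{"x": -0.247,"y": 0.149,"z": 0.17,"rx": 0.145,"ry": -0.992,"rz": 0.146,"hand": 1},{"x": -0.247,"y": 0.149,"z": 0.17,"rx": 0.145,"ry": -0.992,"rz": 0.146,"hand": 1},{"x": -0.247,"y": 0.149,"z": 0.17,"rx": 0.145,"ry": -0.992,"rz": 0.146,"hand": 1},{"x": -0.247,"y": 0.149,"z": 0.17,"rx": 0.145,"ry": -0.992,"rz": 0.146,"hand": 1}])

```text
t: 16.9
position: [0.6514, -0.1681, 0.142]
eef_rot: [0.468, 0.075, 0.878, -0.066]
contact_force: [-0.6, -0.1, -5.2]
width: 0.059
grip_force: 78.0
```

Call:
servo_tool(deltas=[{"x": -0.247,"y": 0.149,"z": 0.17,"rx": 0.145,"ry": -0.992,"rz": 0.146,"hand": 1},{"x": -0.247,"y": 0.149,"z": 0.17,"rx": 0.145,"ry": -0.992,"rz": 0.146,"hand": 1},{"x": -0.247,"y": 0.149,"z": 0.17,"rx": 0.145,"ry": -0.992,"rz": 0.146,"hand": 1},{"x": -0.247,"y": 0.149,"z": 0.17,"rx": 0.145,"ry": -0.992,"rz": 0.146,"hand": 1},{"x": -0.247,"y": 0.149,"z": 0.17,"rx": 0.145,"ry": -0.992,"rz": 0.146,"hand": 1}])

```text
t: 17.4
position: [0.7745, -0.1653, 0.1944]
eef_rot: [0.655, 0.108, 0.742, -0.096]
contact_force: [1.5, -0.7, -4.1]
width: 0.0588
grip_force: 78.2
```

Run:
```python
from h import *
s=manip.observe();A=pose(s);print(s['t'],A.round(3).tolist(),np.round(s['qpos'],3),s['width'],s['grip_force'])
im=manip.get_image('scene'); save(im,'s3'); cv2.imwrite('pics/c3.png',cv2.resize(im['img'][60:310,170:490],(640,500))[...,::-1])
screw(A,place((.615,-.12),-17,.0265,.044,.0495))
```

```text
17.4 [[-0.119, 0.286, 0.951, 0.774], [0.035, 0.958, -0.284, -0.165], [-0.992, -0.0, -0.124, 0.194], [0.0, 0.0, 0.0, 1.0]] [-0.326  0.591 -1.026 -1.492  0.036 -0.005] 0.05882673449109582 78.20024013519287
4 rows xyz [ 0.798 -0.017 -0.702] r [ 0.016 -0.297  0.001]
```

View pics/c3.png

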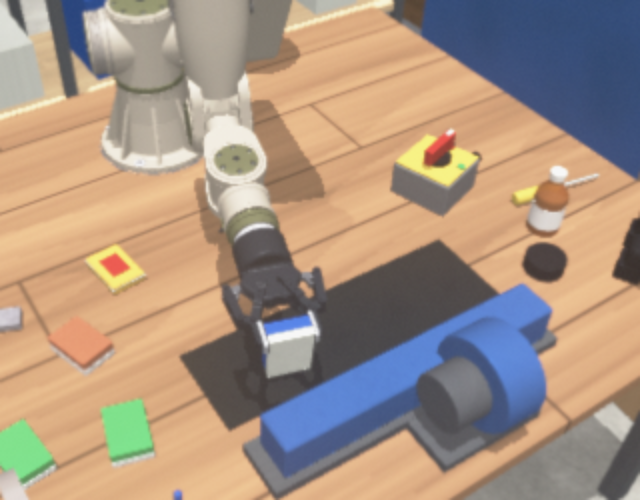

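The stone is held, white face toward the blower, at about (290,345) in the crop. Joint 3 is at its limit though: the tool can't be level and pointing outward this close in. I'll gather joint and pose samples to fit the kinematics and pick a reachable standing pose.

Call:
servo_tool(deltas=[{"x": -0.6,"y": 0,"z": -0.3,"rx": 0,"ry": 1,"rz": 0,"hand": 1},{"x": -0.6,"y": 0,"z": -0.3,"rx": 0,"ry": 1,"rz": 0,"hand": 1},{"x": 0,"y": 0,"z": -0.3,"rx": 0,"ry": 1,"rz": 0,"hand": 1},{"x": 0,"y": 0,"z": 0,"rx": 0,"ry": 1,"rz": 0,"hand": 1},{"x": 0,"y": 0,"z": 0,"rx": 0,"ry": 0,"rz": 0,"hand": 1}])

```text
t: 17.95
position: [0.7615, -0.162, 0.2283]
eef_rot: [0.534, 0.121, 0.833, -0.078]
contact_force: [1.1, -0.3, -2.2]
width: 0.0593
grip_force: 78.2
```

```bash
cat > log.py <<'E'
from h import *
import json
s=manip.observe();open('log.txt','a').write(json.dumps([list(map(float,s['qpos'])),pose(s).tolist()])+'\n');print(s['t'],np.round(s['qpos'],3),np.round(s['position'],3),round(s['width'],4))
E
python3 log.py
```

```text
17.95 [-0.326  0.176 -0.848 -0.593  0.033 -0.016] [ 0.761 -0.162  0.228] 0.0593
```

Call:
servo_tool(deltas=[{"x": 0,"y": 0,"z": -0.3,"rx": 1,"ry": 1,"rz": 0,"hand": 1},{"x": 0,"y": 0,"z": -0.3,"rx": 1,"ry": 1,"rz": 0,"hand": 1},{"x": 0,"y": 0,"z": -0.3,"rx": 1,"ry": 0.5,"rz": 0,"hand": 1},{"x": 0,"y": 0,"z": -0.3,"rx": 1,"ry": 0.5,"rz": 0,"hand": 1},{"x": 0,"y": 0,"z": 0,"rx": 0,"ry": 0,"rz": 0,"hand": 1}])

```text
t: 18.45
position: [0.7329, -0.1432, 0.2485]
eef_rot: [0.381, 0.227, 0.869, -0.219]
contact_force: [0.6, -0.3, -3.3]
width: 0.0592
grip_force: 78.2
```

```bash
python3 log.py
```

```text
18.45 [-0.08   0.162 -0.47   0.161 -0.531  0.209] [ 0.733 -0.143  0.248] 0.0592
```

Call:
servo_tool(deltas=[{"x": 0,"y": 0,"z": 0,"rx": 1,"ry": 0.5,"rz": 0.5,"hand": 1},{"x": 0,"y": 0,"z": 0,"rx": 1,"ry": 0.5,"rz": 0.5,"hand": 1},{"x": 0,"y": 0,"z": 0,"rx": 1,"ry": 0,"rz": 0.5,"hand": 1},{"x": 0,"y": 0,"z": 0,"rx": 1,"ry": 0,"rz": 0.5,"hand": 1},{"x": 0,"y": 0,"z": 0,"rx": 0,"ry": 0,"rz": 0,"hand": 1}])

```text
t: 18.95
position: [0.7317, -0.145, 0.2377]
eef_rot: [0.293, 0.396, 0.798, -0.347]
contact_force: [-0.5, -0.0, -5.6]
width: 0.0591
grip_force: 78.0
```

```bash
python3 log.py
```

```text
18.95 [ 0.045  0.49   0.043  0.863 -0.918  0.838] [ 0.732 -0.145  0.238] 0.0591
```

Call:
servo_tool(deltas=[{"x": 0,"y": 0,"z": -0.5,"rx": 1,"ry": 0.5,"rz": 0.5,"hand": 1},{"x": 0,"y": 0,"z": -0.5,"rx": 1,"ry": 0.5,"rz": 0.5,"hand": 1},{"x": 0,"y": 0,"z": -0.5,"rx": 1,"ry": 0,"rz": 0.5,"hand": 1},{"x": 0,"y": 0,"z": 0,"rx": 1,"ry": 0,"rz": 0.5,"hand": 1},{"x": 0,"y": 0,"z": 0,"rx": 0,"ry": 0,"rz": 0,"hand": 1}])

```text
t: 19.45
position: [0.7329, -0.1158, 0.2539]
eef_rot: [0.226, 0.499, 0.725, -0.418]
contact_force: [1.2, -0.3, -7.7]
width: 0.0592
grip_force: 78.0
```

```bash
python3 log.py
```

```text
19.45 [ 0.096  0.883  0.757  1.742 -0.96   1.456] [ 0.733 -0.116  0.254] 0.0592
```

```bash
cat > fk.py <<'E'
import numpy as np, json
from scipy.spatial.transform import Rotation as R
from scipy.optimize import least_squares
D=[json.loads(l) for l in open('log.txt')]
D=[(np.array(q),np.array(T)) for q,T in D]
E0=[([-1.283,.313,.046,1.304,0,1.431],[.2385,-.523,.2065]),([.404,.315,.048,1.304,0,.359],[.493,.2975,.207]),([.584,.311,-.021,1.229,0,-1.296],[.43,.38,.181]),([-.545,.251,-.229,1.093,0,-.539],[.483,-.199,.131]),([-.326,.591,-1.026,-1.492,.036,-.005],[.774,-.165,.194])]
e=lambda a,t:R.from_euler(a,t).as_matrix()
def cols(q,sg):
    B=e('z',q[0]);A2=B@e('y',q[1]);A3=B@e('y',q[1]-q[2]);A4=B@e('y',q[1]-q[2]+q[3]);A5=A4@e('z',sg*q[4])
    # params: a0? (merged), H, d, u1x,u1z,u2x,u2z,u3x,u3z,L
    return np.c_[B[:,0],[0,0,1],B[:,1],A2[:,0],A2[:,2],A3[:,0],A3[:,2],A4[:,0],A4[:,2],A5[:,0]],A5
best=None
for sg in(1,-1):
    P=[(q,T[:3,3]) for q,T in D]+[(np.array(a),np.array(b)) for a,b in E0]
    M=np.vstack([cols(q,sg)[0] for q,_ in P]);y=np.hstack([p for _,p in P])
    M2=np.vstack([M,1e-3*np.eye(10)]);x=np.linalg.lstsq(M2,np.r_[y,np.zeros(10)],rcond=None)[0]
    r=np.abs(M@x-y).max()
    if best is None or r<best[0]: best=(r,sg,x)
res,sg,X=best
q,T=D[0]
bt=None
for tau in(1,-1):
    C=[ (cols(q,sg)[1]@e('x',tau*q[5])).T@T[:3,:3] for q,T in D]; dev=max(np.abs(c-C[0]).max() for c in C)
    if bt is None or dev<bt[0]: bt=(dev,tau,C[0])
dev,tau,R0=bt
def fk(q):
    c,A5=cols(q,sg);T=np.eye(4);T[:3,3]=c@X;T[:3,:3]=A5@e('x',tau*q[5])@R0;return T
lo=np.array([-2.76,-.86,-1.03,-2.2,-1.47,-3.14])+.02;hi=np.array([2.76,1.69,1.26,2.34,1.5,3.14])-.02
def ik(T,tries=12,q0=None,seed=0):
    rng=np.random.default_rng(seed);b=None
    def f(q):
        F=fk(q);return np.r_[(F[:3,3]-T[:3,3])*10,R.from_matrix(F[:3,:3].T@T[:3,:3]).as_rotvec()]
    for i in range(tries):
        x0=q0 if (q0 is not None and i==0) else rng.uniform(lo,hi); s=least_squares(f,np.clip(x0,lo+1e-3,hi-1e-3),bounds=(lo,hi),max_nfev=80)
        if b is None or s.cost<b.cost: b=s
        if b.cost<1e-5: break
    return b.cost,b.x
if __name__=='__main__': print(res,sg,X.round(3),dev,tau,R0.round(3).tolist())
E
python3 fk.py
cat > search.py <<'E'
from fk import *
from h import target
# stone in tool: centre at tool z=-.044, offset e along tool x. lean a: stone up axis tilts; tool points (90-a) from vertical, heading phi
out=[]
for S in [(.6,-.12),(.62,.05),(.62,.2)]:
    for phi in range(-150,181,30):
        for a in (0,20,35):
            f=np.radians(phi)
            for flip in (0,180):
                sgn=1 if flip==0 else -1
                T=target([0,0,0],phi+180+flip,-sgn*(90-a)); z=T[:3,2]
                T[:3,3]=np.array([S[0],S[1],.0465+.022])+.044*z
                c,q=ik(T,5)
                if c<1e-4: print(S,phi,a,flip,q.round(2))
E
python3 search.py
```

```text
0.0006823975316889441 1 [-0.001  0.233  0.08  -0.     0.519  0.41   0.056  0.141  0.     0.324] 4.440892098500626e-16 1 [[0.0, 0.0, 1.0], [0.0, 1.0, -0.0], [-1.0, 0.0, 0.0]]
(0.6, -0.12) -150 35 0 [-0.11  1.26  0.96  2.12 -0.5   2.75]
(0.6, -0.12) -150 35 180 [-0.11  1.26  0.96  2.12 -0.5  -0.4 ]
(0.6, -0.12) -120 20 0 [ 0.04  1.19  0.59  1.95 -0.92  2.64]
(0.6, -0.12) -120 20 180 [ 0.04  1.19  0.59  1.95 -0.92 -0.5 ]
(0.6, -0.12) -120 35 0 [-0.    0.97  0.37  1.59 -0.79  2.36]
(0.6, -0.12) -120 35 180 [-0.    0.97  0.37  1.59 -0.79 -0.78]
(0.6, -0.12) -90 0 0 [ 0.13  1.26  0.24  2.1  -1.44  3.12]
(0.6, -0.12) -90 0 180 [ 0.13  1.27  0.25  2.12 -1.44 -0.  ]
(0.6, -0.12) -90 20 0 [ 0.1   0.79 -0.16  0.9  -1.21  1.87]
(0.6, -0.12) -90 20 180 [ 0.1   0.79 -0.16  0.9  -1.21 -1.27]
(0.6, -0.12) -90 35 0 [ 0.05  0.64 -0.24  0.76 -0.96  1.66]
(0.6, -0.12) -90 35 180 [ 0.05  0.64 -0.24  0.76 -0.96 -1.49]
(0.6, -0.12) -60 0 0 [ 0.09  1.12 -0.92 -2.05 -1.14  0.  ]
(0.6, -0.12) -60 0 180 [ 0.09  1.14 -0.92 -2.07 -1.14  3.12]
(0.6, -0.12) -60 20 0 [ 0.06  0.6  -0.93 -0.85 -1.    0.6 ]
(0.6, -0.1
[... 4385 characters left out ...]
2) 60 35 0 [-0.16  0.43 -0.72 -0.05  0.87 -0.98]
(0.62, 0.2) 60 35 180 [-0.16  0.43 -0.72 -0.05  0.87  2.16]
(0.62, 0.2) 90 0 0 [-0.26  1.26  0.26  2.12  1.31 -3.12]
(0.62, 0.2) 90 0 180 [-0.26  1.27  0.26  2.13  1.31  0.  ]
(0.62, 0.2) 90 20 0 [-0.23  0.87 -0.03  1.23  1.15 -2.17]
(0.62, 0.2) 90 20 180 [-0.23  0.87 -0.03  1.23  1.15  0.97]
(0.62, 0.2) 90 35 0 [-0.18  0.7  -0.13  0.99  0.94 -1.87]
(0.62, 0.2) 90 35 180 [-0.18  0.7  -0.13  0.99  0.94  1.27]
(0.62, 0.2) 120 20 0 [-0.14  1.24  0.69  2.06  0.83 -2.73]
(0.62, 0.2) 120 20 180 [-0.14  1.24  0.69  2.06  0.83  0.41]
(0.62, 0.2) 120 35 0 [-0.11  1.02  0.47  1.72  0.72 -2.48]
(0.62, 0.2) 120 35 180 [-0.11  1.02  0.47  1.72  0.72  0.67]
```

```bash
cat > s2.py <<'E'
from fk import *
from h import target
import sys
def placeT(S,phi,a,flip,e,zc,h=.0465):
    sgn=1 if flip==0 else -1
    T=target([0,0,0],phi+180+flip,-sgn*(90-a)); f=np.radians(phi); zz=np.radians(a)
    up=np.array([0,0,1.]) ; n=np.array([np.cos(f),np.sin(f),0])
    # stone frame upright: grasp point = centre + e*up ; TCP = grasp + zc along tool z
    T[:3,3]=np.array([S[0],S[1],h])+e*up+zc*T[:3,2]; return T
def pickT(c,psi,a,flip,e,zc,h=.015):
    """stone centre c; tool x along psi; grasp e from centre toward its standing top"""
    d=np.array([np.cos(np.radians(psi)),np.sin(np.radians(psi)),0]); k=-1 if flip==0 else 1
    T=target([0,0,0],psi,-k*a); T[:3,3]=np.array([c[0],c[1],h])+k*e*d+zc*T[:3,2]; return T
def show(n,T,q0=None):
    c,q=ik(T,8,q0); m=np.minimum(q-lo,hi-q).min(); print(n,'%.1e'%c,q.round(2),'s %.2f'%(q[1]-q[2]+q[3]),'margin %.2f'%m,T[:3,3].round(3)); return q
E
python3 - <<'E'
from s2 import *
q0=[.096,.883,.757,1.742,-.96,1.456]
for S in [(.6,-.12),(.615,-.05)]:
    for phi in (-100,-90,-80,-70):
        for a in (5,10): show((S,phi,a),placeT(S,phi,a,0,.0265,.044),q0)
for n,c,yaw in [('terra',(.446,-.347),18),('green',(.584,-.35),-14.6)]:
    for a in (20,28): show((n,a),pickT(c,yaw+180,a,180,.025,.044))
for S in [(.62,.05),(.62,.2)]:
    for phi in (-60,-75):
        for a in (20,28): show((S,phi,a),placeT(S,phi,a,180,.025,.044))
E
```

```text
((0.6, -0.12), -100, 5) 4.1e-20 [ 0.11  1.22  0.36  1.99 -1.27  2.86] s 2.84 margin 0.18 [ 0.592 -0.163  0.069]
((0.6, -0.12), -100, 10) 3.0e-24 [ 0.11  1.11  0.27  1.74 -1.24  2.61] s 2.58 margin 0.21 [ 0.592 -0.163  0.065]
((0.6, -0.12), -90, 5) 5.5e-21 [ 0.13  1.07  0.1   1.58 -1.41  2.55] s 2.55 margin 0.04 [ 0.6   -0.164  0.069]
((0.6, -0.12), -90, 10) 8.4e-24 [ 0.13  0.93 -0.03  1.22 -1.36  2.2 ] s 2.19 margin 0.09 [ 0.6   -0.163  0.065]
((0.6, -0.12), -80, 5) 2.9e-04 [ 0.13  0.74 -0.59 -0.21 -1.45  1.12] s 1.12 margin 0.00 [ 0.608 -0.163  0.069]
((0.6, -0.12), -80, 10) 2.9e-28 [ 0.13  0.72 -0.51  0.09 -1.39  1.31] s 1.31 margin 0.06 [ 0.608 -0.163  0.065]
((0.6, -0.12), -70, 5) 4.7e-20 [ 0.12  0.89 -0.85 -1.37 -1.33  0.36] s 0.37 margin 0.12 [ 0.615 -0.161  0.069]
((0.6, -0.12), -70, 10) 2.2e-26 [ 0.12  0.74 -0.83 -0.91 -1.28  0.63] s 0.65 margin 0.17 [ 0.615 -0.161  0.065]
((0.615, -0.05), -100, 5) 5.8e-30 [ 0.21  1.3   0.53  2.15 -1.17  2.93] s 2.91 margin 0.17 [ 0.607 -0.093  0.069]
((0.615, -0.05), -100, 10) 4.9e-29 [ 0.21  1.2   0.45  1.95 -1.15  2.73] s 2.70 margin 0.30 
[... 1279 characters left out ...]
1.05 -1.93] s 1.25 margin 0.40 [0.639 0.016 0.051]
((0.62, 0.05), -75, 20) 6.0e-21 [ 0.38  0.81 -0.11  0.96 -1.2  -1.24] s 1.88 margin 0.25 [0.631 0.01  0.056]
((0.62, 0.05), -75, 28) 1.2e-30 [ 0.35  0.72 -0.16  0.86 -1.07 -1.38] s 1.74 margin 0.38 [0.63  0.012 0.051]
((0.62, 0.2), -60, 20) 7.0e-22 [ 0.6   0.81 -0.09  0.87 -1.21 -1.36] s 1.77 margin 0.24 [0.641 0.164 0.056]
((0.62, 0.2), -60, 28) 1.3e-18 [ 0.57  0.73 -0.13  0.8  -1.08 -1.47] s 1.66 margin 0.37 [0.639 0.166 0.051]
((0.62, 0.2), -75, 20) 7.4e-27 [ 0.58  1.05  0.36  1.59 -1.1  -0.81] s 2.28 margin 0.35 [0.631 0.16  0.056]
((0.62, 0.2), -75, 28) 2.5e-30 [ 0.56  0.94  0.26  1.39 -1.01 -1.  ] s 2.07 margin 0.44 [0.63  0.162 0.051]
```

```bash
cat > b.py <<'E'
from s2 import *
from h import *
A=pose(manip.observe()); print(manip.observe()['t'],A.round(3).tolist())
C=placeT((.605,-.12),-73,8,0,.0265,.044); U=C.copy(); U[2,3]+=.1
q=show('up',U,[.12,.8,-.84,-1.1,-1.31,.5]); q=show('down',C,q)
screw(A,U); L=logm(np.linalg.inv(A)@U)
q=np.array(manip.observe()['qpos'])
for k in np.linspace(0,1,9): T=A@np.real(expm(L*k)); c,q=ik(T,1,q); print('%.0e'%c,q.round(2),T[:3,3].round(3),(T[:3,3]-.324*T[:3,2]).round(2))
E
python3 b.py
```

```text
19.45 [[-0.401, 0.912, -0.088, 0.733], [0.534, 0.154, -0.831, -0.116], [-0.745, -0.38, -0.549, 0.254], [0.0, 0.0, 0.0, 1.0]]
up 9.7e-31 [ 0.12  0.53 -0.76 -0.61 -1.35  0.67] s 0.68 margin 0.10 [ 0.618 -0.162  0.167]
down 2.1e-25 [ 0.12  0.76 -0.77 -0.85 -1.35  0.67] s 0.68 margin 0.10 [ 0.618 -0.162  0.067]
5 rows xyz [ 0.471 -0.5    0.343] r [-0.513 -0.981  0.603]
4e-30 [ 0.1   0.88  0.76  1.74 -0.96  1.46] [ 0.733 -0.116  0.254] [0.76 0.15 0.43]
2e-23 [ 0.11  0.78  0.51  1.54 -1.02  1.46] [ 0.716 -0.118  0.245] [0.73 0.16 0.41]
7e-28 [ 0.12  0.7   0.31  1.36 -1.07  1.45] [ 0.699 -0.122  0.236] [0.69 0.16 0.39]
1e-27 [ 0.13  0.63  0.13  1.17 -1.13  1.43] [ 0.684 -0.126  0.226] [0.66 0.17 0.36]
3e-25 [ 0.14  0.57 -0.04  0.96 -1.19  1.38] [ 0.669 -0.131  0.215] [0.63 0.17 0.34]
6e-22 [ 0.14  0.53 -0.21  0.71 -1.24  1.3 ] [ 0.655 -0.137  0.204] [0.6  0.16 0.31]
8e-31 [ 0.14  0.49 -0.39  0.4  -1.29  1.17] [ 0.641 -0.145  0.192] [0.57 0.16 0.28]
2e-26 [ 0.13  0.48 -0.58 -0.04 -1.33  0.96] [ 0.629 -0.153  0.18 ] [0.55 0.15 0.24]
5e-22 [ 0.12  0.53 -0.76 -0.61 -1.35  0.67] [ 0.618 -0.162  0.167] [0.52 0.15 0.21]
```

Call:
servo_tool(deltas=[{"x": 0.196,"y": -0.208,"z": 0.143,"rx": -0.214,"ry": -0.409,"rz": 0.251,"hand": 1},{"x": 0.196,"y": -0.208,"z": 0.143,"rx": -0.214,"ry": -0.409,"rz": 0.251,"hand": 1},{"x": 0.196,"y": -0.208,"z": 0.143,"rx": -0.214,"ry": -0.409,"rz": 0.251,"hand": 1},{"x": 0.196,"y": -0.208,"z": 0.143,"rx": -0.214,"ry": -0.409,"rz": 0.251,"hand": 1},{"x": 0.196,"y": -0.208,"z": 0.143,"rx": -0.214,"ry": -0.409,"rz": 0.251,"hand": 1}])

```text
t: 19.95
position: [0.6763, -0.1303, 0.2324]
eef_rot: [0.364, 0.487, 0.682, -0.407]
contact_force: [0.7, 0.4, -3.3]
width: 0.0589
grip_force: 78.2
```

Call:
servo_tool(deltas=[{"x": 0.196,"y": -0.208,"z": 0.143,"rx": -0.214,"ry": -0.409,"rz": 0.251,"hand": 1},{"x": 0.196,"y": -0.208,"z": 0.143,"rx": -0.214,"ry": -0.409,"rz": 0.251,"hand": 1},{"x": 0.196,"y": -0.208,"z": 0.143,"rx": -0.214,"ry": -0.409,"rz": 0.251,"hand": 1},{"x": 0.196,"y": -0.208,"z": 0.143,"rx": -0.214,"ry": -0.409,"rz": 0.251,"hand": 1},{"x": 0.196,"y": -0.208,"z": 0.143,"rx": -0.214,"ry": -0.409,"rz": 0.251,"hand": 1}])

```text
t: 20.45
position: [0.6342, -0.153, 0.1953]
eef_rot: [0.48, 0.463, 0.632, -0.395]
contact_force: [1.6, -0.3, -4.3]
width: 0.059
grip_force: 78.2
```

Call:
servo_tool(deltas=[{"x": 0.196,"y": -0.208,"z": 0.143,"rx": -0.214,"ry": -0.409,"rz": 0.251,"hand": 1},{"x": 0.196,"y": -0.208,"z": 0.143,"rx": -0.214,"ry": -0.409,"rz": 0.251,"hand": 1},{"x": 0,"y": 0,"z": 0,"rx": 0,"ry": 0,"rz": 0,"hand": 1},{"x": 0,"y": 0,"z": 0,"rx": 0,"ry": 0,"rz": 0,"hand": 1}])

```text
t: 20.85
position: [0.6287, -0.1599, 0.1813]
eef_rot: [0.508, 0.455, 0.618, -0.391]
contact_force: [-0.2, -0.3, -2.7]
width: 0.059
grip_force: 78.2
```

```bash
cat > c.py <<'E'
from s2 import *
from h import *
s=manip.observe();A=pose(s);print(s['t'],A.round(3).tolist(),np.round(s['qpos'],2),s['width'],s['grip_force'])
C=placeT((.605,-.12),-73,8,0,.0265,.044,.0495); screw(A,C)
im=manip.get_image('scene'); cv2.imwrite('pics/c4.png',cv2.resize(im['img'][60:310,170:490],(640,500))[...,::-1])
E
python3 c.py
```

```text
20.85 [[-0.069, 0.96, 0.272, 0.629], [0.164, 0.28, -0.946, -0.16], [-0.984, -0.021, -0.177, 0.181], [0.0, 0.0, 0.0, 1.0]] [ 0.12  0.48 -0.66 -0.29 -1.33  0.82] 0.05899995716746769 78.18149328231812
3 rows xyz [ 0.919 -0.079  0.141] r [-0.051 -0.122  0.059]
```

View pics/c4.png

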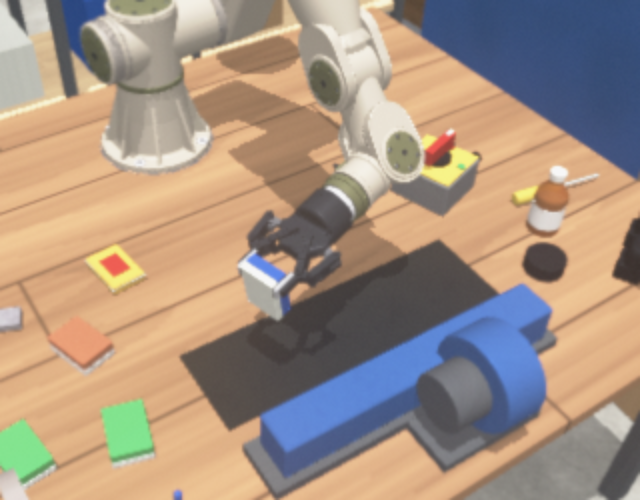

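The blue stone hangs nearly vertical over the mat at (265,285), tool coming in from the +y side. I'll lower it slowly.

Call:
servo_tool(deltas=[{"x": 0.46,"y": -0.04,"z": 0.07,"rx": -0.025,"ry": -0.06,"rz": 0.03,"hand": 1},{"x": 0.46,"y": -0.04,"z": 0.07,"rx": -0.025,"ry": -0.06,"rz": 0.03,"hand": 1},{"x": 0.46,"y": -0.04,"z": 0.07,"rx": -0.025,"ry": -0.06,"rz": 0.03,"hand": 1},{"x": 0.46,"y": -0.04,"z": 0.07,"rx": -0.025,"ry": -0.06,"rz": 0.03,"hand": 1},{"x": 0.46,"y": -0.04,"z": 0.07,"rx": -0.025,"ry": -0.06,"rz": 0.03,"hand": 1}])

```text
t: 21.4
position: [0.6233, -0.1603, 0.0885]
eef_rot: [0.525, 0.45, 0.608, -0.39]
contact_force: [0.2, 0.3, -3.8]
width: 0.0591
grip_force: 78.3
```

Call:
servo_tool(deltas=[{"x": 0.46,"y": -0.04,"z": 0.07,"rx": -0.025,"ry": -0.06,"rz": 0.03,"hand": 1},{"x": 0,"y": 0,"z": 0,"rx": 0,"ry": 0,"rz": 0,"hand": 1},{"x": 0,"y": 0,"z": 0,"rx": 0,"ry": 0,"rz": 0,"hand": 1}])

```text
t: 21.7
position: [0.6213, -0.1609, 0.0694]
eef_rot: [0.528, 0.449, 0.607, -0.39]
contact_force: [0.1, -0.3, -3.1]
width: 0.0588
grip_force: 78.3
```

```bash
cat > d.py <<'E'
from s2 import *
from h import *
s=manip.observe();A=pose(s);print(s['t'],A.round(3).tolist(),np.round(s['qpos'],2),s['width'],np.round(s['contact_force'],1))
im=manip.get_image('scene')
hsv=cv2.cvtColor(im['img'],cv2.COLOR_RGB2HSV)
P=pts(im,np.ones((400,640),bool)); m=(np.hypot(P[:,0]-A[0,3],P[:,1]-A[1,3])<.07)&(P[:,2]<.12)
print(len(P[m]),np.percentile(P[m][:,2],[2,10,50,90,98]).round(3))
cv2.imwrite('pics/c5.png',cv2.resize(im['img'][150:260,250:410],(640,440))[...,::-1])
E
python3 d.py
```

```text
21.7 [[-0.04, 0.956, 0.29, 0.621], [0.133, 0.293, -0.947, -0.161], [-0.99, 0.001, -0.139, 0.069], [0.0, 0.0, 0.0, 1.0]] [ 0.12  0.76 -0.76 -0.84 -1.35  0.67] 0.05881897464537887 [ 0.1 -0.3 -3.1]
1698 [0.001 0.003 0.006 0.088 0.093]
```

View pics/c5.png

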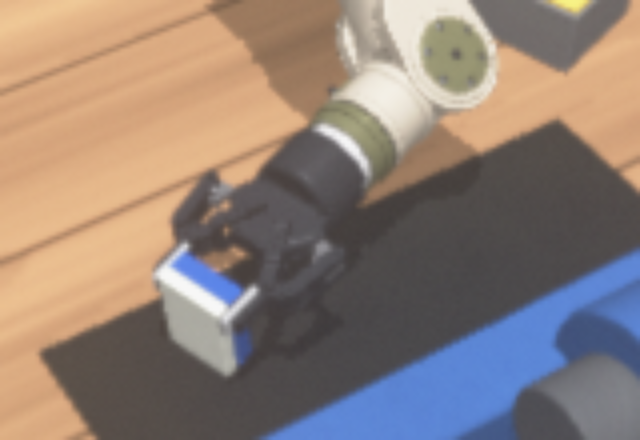

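Call:
servo_tool(deltas=[{"x": 0.05,"y": 0,"z": 0.007,"rx": 0,"ry": 0,"rz": 0,"hand": 1},{"x": 0,"y": 0,"z": 0,"rx": 0,"ry": 0,"rz": 0,"hand": 1}], force=25)

```text
t: 21.95
position: [0.621, -0.1609, 0.0686]
eef_rot: [0.528, 0.45, 0.605, -0.39]
contact_force: [0.4, 0.6, 2.2]
width: 0.0591
grip_force: 78.7
```

Call:
servo_tool(deltas=[{"x": 0.05,"y": 0,"z": 0.007,"rx": 0,"ry": 0,"rz": 0,"hand": 1},{"x": 0,"y": 0,"z": 0,"rx": 0,"ry": 0,"rz": 0,"hand": 1}])

```text
t: 22.15
position: [0.6208, -0.1609, 0.0686]
eef_rot: [0.53, 0.451, 0.603, -0.39]
contact_force: [-3.2, 2.9, 12.1]
width: 0.0592
grip_force: 79.3
```

Call:
servo_tool(deltas=[{"x": 0.05,"y": 0,"z": 0.007,"rx": 0,"ry": 0,"rz": 0,"hand": 1},{"x": 0,"y": 0,"z": 0,"rx": 0,"ry": 0,"rz": 0,"hand": 1}])

```text
t: 22.35
position: [0.6206, -0.161, 0.0687]
eef_rot: [0.53, 0.451, 0.602, -0.391]
contact_force: [-5.9, 4.6, 20.4]
width: 0.0589
grip_force: 79.7
```

Call:
servo_tool(deltas=[{"x": -0.11,"y": 0,"z": -0.015,"rx": 0,"ry": 0,"rz": 0,"hand": 1},{"x": 0,"y": 0,"z": 0,"rx": 0,"ry": 0,"rz": 0,"hand": 1}])

```text
t: 22.55
position: [0.6209, -0.1608, 0.0686]
eef_rot: [0.528, 0.449, 0.606, -0.39]
contact_force: [0.4, 1.0, 3.2]
width: 0.0591
grip_force: 78.5
```

Call:
servo_tool(deltas=[{"x": 0,"y": 0,"z": 0,"rx": 0,"ry": 0,"rz": 0,"hand": -1},{"x": 0,"y": 0,"z": 0,"rx": 0,"ry": 0,"rz": 0,"hand": -1},{"x": 0,"y": 0,"z": 0,"rx": 0,"ry": 0,"rz": 0,"hand": -1},{"x": 0,"y": 0,"z": 0,"rx": 0,"ry": 0,"rz": 0,"hand": -1},{"x": 0,"y": 0,"z": 0,"rx": 0,"ry": 0,"rz": 0,"hand": -1}])

```text
t: 23.05
position: [0.6202, -0.1611, 0.067]
eef_rot: [0.527, 0.449, 0.607, -0.39]
contact_force: [-0.6, 0.5, -0.5]
width: 0.0855
grip_force: 0.0
```

```bash
sed -i 's/c5.png/c6.png/' d.py; python3 d.py
```

```text
23.05 [[-0.041, 0.956, 0.289, 0.62], [0.133, 0.292, -0.947, -0.161], [-0.99, -0.0, -0.139, 0.067], [0.0, 0.0, 0.0, 1.0]] [ 0.12  0.76 -0.76 -0.84 -1.35  0.67] 0.08548266169428358 [-0.6  0.5 -0.5]
1722 [0.001 0.002 0.006 0.086 0.091]
```

View pics/c6.png

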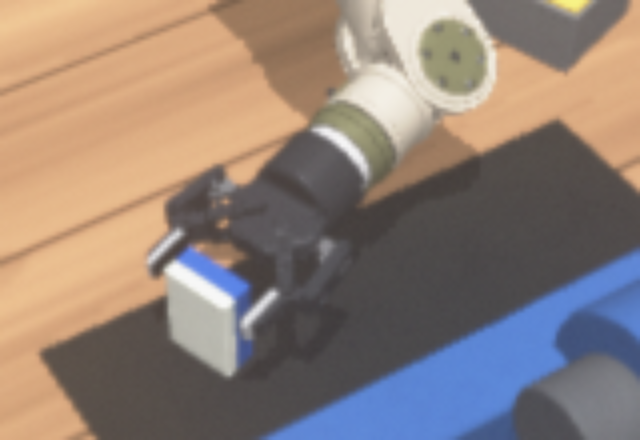

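The stone now stands upright by itself at (208,310), and the fingers are clear of both sides. I'll back away and plan the terracotta pick with the gripper leaning.

Call:
servo_tool(deltas=[{"x": 0,"y": 0,"z": -0.3,"rx": 0,"ry": 0,"rz": 0,"hand": -1},{"x": 0,"y": 0,"z": -0.6,"rx": 0,"ry": 0,"rz": 0,"hand": -1},{"x": 0,"y": 0,"z": -0.7,"rx": 0,"ry": 0,"rz": 0,"hand": -1},{"x": 0,"y": 0,"z": -0.7,"rx": 0,"ry": 0,"rz": 0,"hand": -1},{"x": 0,"y": 0,"z": -0.7,"rx": 0,"ry": 0,"rz": 0,"hand": -1}])

```text
t: 23.6
position: [0.5997, -0.0851, 0.0702]
eef_rot: [0.525, 0.451, 0.608, -0.389]
contact_force: [-0.4, -0.2, -1.1]
width: 0.0851
grip_force: 0.0
```

Call:
servo_tool(deltas=[{"x": -0.7,"y": 0,"z": -0.1,"rx": 0,"ry": 0,"rz": 0,"hand": -1},{"x": -0.7,"y": 0,"z": -0.1,"rx": 0,"ry": 0.5,"rz": 0,"hand": -1},{"x": -0.7,"y": 0,"z": -0.1,"rx": 0,"ry": 0.5,"rz": 0,"hand": -1},{"x": -0.7,"y": 0,"z": -0.1,"rx": 0,"ry": 0.5,"rz": 0,"hand": -1},{"x": -0.5,"y": 0,"z": -0.1,"rx": 0,"ry": 0.5,"rz": 0,"hand": -1}])

```text
t: 24.1
position: [0.6021, -0.0924, 0.2048]
eef_rot: [0.459, 0.49, 0.66, -0.339]
contact_force: [1.3, 0.4, 0.6]
width: 0.0858
grip_force: 0.0
```

```bash
cat > e.py <<'E'
from s2 import *
from h import *
import sys
def path(A,U,q,n=9):
    screw(A,U); L=logm(np.linalg.inv(A)@U)
    for k in np.linspace(0,1,n): T=A@np.real(expm(L*k)); c,q=ik(T,1,q); print('%.0e'%c,q.round(2),T[:3,3].round(3),(T[:3,3]-.324*T[:3,2]).round(2))
E
python3 - <<'E'
from e import *
s=manip.observe();A=pose(s);print(s['t'],A.round(3).tolist(),np.round(s['qpos'],2))
im=manip.get_image('top'); o=stones(im); print([x.tolist() if hasattr(x,'tolist') else x for x in [np.round(l['location'],3) for l in manip.landmark_of('stone3','top')]])
U=pickT((.446,-.347),198,25,180,.025,.041,.015+.14)
path(A,U,np.array(s['qpos']))
E
```

```text
24.1 [[-0.099, 0.957, 0.273, 0.602], [0.335, 0.291, -0.896, -0.092], [-0.937, 0.003, -0.35, 0.205], [0.0, 0.0, 0.0, 1.0]] [ 0.22  0.38 -0.42  0.57 -1.21  1.37]
stone1 c 445.8 -346.5  size 86 60 yaw 17.2  ztop 0.035 zmin 0.011 n 438
stone1 c 318.9 -230.5  size 38 33 yaw 8.1  ztop 0.026 zmin 0.012 n 114
stone3 c 602.5 -103.5  size 60 16 yaw 16.8  ztop 0.093 zmin 0.008 n 136
stone4 c 631.1 -353.1  size 84 60 yaw -14.1  ztop 0.035 zmin 0.018 n 405
stone4 c 586.1 -494.4  size 84 60 yaw 8.4  ztop 0.035 zmin 0.016 n 413
[[0.448, -0.348, 0.017], [0.698, 0.405, -0.0], [0.633, -0.356, 0.014], [0.603, -0.111, 0.05], [0.586, -0.498, 0.016], [0.415, 0.419, 0.101]]
12 rows xyz [ 0.206 -0.655  0.158] r [-0.948  0.482 -0.878]
1e-30 [ 0.22  0.38 -0.42  0.57 -1.21  1.37] [ 0.602 -0.092  0.205] [0.51 0.2  0.32]
1e-28 [ 0.17  0.18 -0.74  0.1  -1.05  0.89] [ 0.566 -0.109  0.19 ] [0.44 0.15 0.33]
4e-23 [ 0.05  0.01 -0.96 -0.14 -0.82  0.53] [ 0.533 -0.132  0.178] [0.37 0.1  0.34]
2e-03 [-0.15 -0.16 -1.01 -0.05 -0.52  0.26] [ 0.503 -0.16   0.168] [0.32 0.03 0.36]
3e-03 [-0.44 -0.27 -1.01  0.08 -0.15 -0.08] [ 0.478 -0.193  0.158] [ 0.28 -0.05  0.38]
5e-05 [-0.75 -0.29 -1.01  0.15  0.2  -0.46] [ 0.458 -0.229  0.149] [ 0.26 -0.14  0.39]
2e-29 [-0.94 -0.16 -0.86  0.38  0.38 -0.81] [ 0.445 -0.268  0.14 ] [ 0.26 -0.22  0.4 ]
2e-31 [-1.04  0.02 -0.64  0.63  0.44 -1.11] [ 0.439 -0.309  0.13 ] [ 0.28 -0.31  0.41]
1e-19 [-1.07  0.22 -0.39  0.88  0.43 -1.36] [ 0.439 -0.349  0.118] [ 0.31 -0.39  0.41]
```

Run:
```python
from e import *
s=manip.observe();A=pose(s)
W=target([.58,-.2,.2],215); U=pickT((.446,-.347),197.5,25,180,.025,.041,.015+.12)
path(A,W,np.array(s['qpos']),7); c,q=ik(W,5); path(W,U,q,6); print(U.round(3).tolist())
```

```text
16 rows xyz [ 0.005 -0.181  0.065] r [-0.67   0.493 -0.971]
1e-30 [ 0.22  0.38 -0.42  0.57 -1.21  1.37] [ 0.604 -0.093  0.209] [0.52 0.2  0.32]
1e-19 [ 0.14  0.15 -0.67  0.2  -0.96  0.75] [ 0.588 -0.106  0.206] [0.46 0.14 0.36]
7e-28 [-0.01 -0.02 -0.73  0.21 -0.65  0.32] [ 0.576 -0.122  0.206] [0.42 0.07 0.41]
3e-30 [-0.2  -0.08 -0.65  0.4  -0.33 -0.07] [ 0.569 -0.141  0.207] [ 0.42 -0.    0.46]
7e-21 [-0.35 -0.01 -0.46  0.68 -0.11 -0.44] [ 0.568 -0.162  0.206] [ 0.45 -0.08  0.5 ]
1e-24 [-0.44  0.16 -0.19  0.99 -0.01 -0.78] [ 0.572 -0.182  0.205] [ 0.51 -0.15  0.52]
6e-30 [-0.46  0.39  0.14  1.32  0.   -1.07] [ 0.58 -0.2   0.2 ] [ 0.58 -0.2   0.52]
6 rows xyz [ 0.884 -0.268  0.277] r [ 0.106 -0.689  0.478]
6e-27 [-0.46  0.39  0.14  1.32  0.   -1.07] [ 0.58 -0.2   0.2 ] [ 0.58 -0.2   0.52]
6e-26 [-0.58  0.32  0.    1.21  0.07 -1.12] [ 0.553 -0.235  0.186] [ 0.53 -0.25  0.51]
5e-26 [-0.69  0.27 -0.12  1.1   0.16 -1.18] [ 0.524 -0.267  0.169] [ 0.47 -0.29  0.49]
8e-26 [-0.82  0.23 -0.24  1.    0.24 -1.23] [ 0.496 -0.297  0.149] [ 0.42 -0.33  0.46]
1e-25 [-0.94  0.22 -0.34  0.91  0.33 -1.29] [ 0.467 -0.325  0.125] [ 0.36 -0.36  0.43]
8e-26 [-1.06  0.23 -0.42  0.82  0.43 -1.35] [ 0.439 -0.349  0.098] [ 0.31 -0.39  0.39]
[[-0.864, -0.301, 0.403, 0.439], [-0.273, 0.954, 0.127, -0.349], [-0.423, 0.0, -0.906, 0.098], [0.0, 0.0, 0.0, 1.0]]
```

Call:
servo_tool(deltas=[{"x": 0,"y": -0.18,"z": 0.06,"rx": -0.67,"ry": 0.49,"rz": -0.97,"hand": -1},{"x": 0,"y": -0.18,"z": 0.06,"rx": -0.67,"ry": 0.49,"rz": -0.97,"hand": -1},{"x": 0,"y": -0.18,"z": 0.06,"rx": -0.67,"ry": 0.49,"rz": -0.97,"hand": -1},{"x": 0,"y": -0.18,"z": 0.06,"rx": -0.67,"ry": 0.49,"rz": -0.97,"hand": -1},{"x": 0,"y": -0.18,"z": 0.06,"rx": -0.67,"ry": 0.49,"rz": -0.97,"hand": -1}])

```text
t: 24.7
position: [0.5746, -0.1176, 0.1993]
eef_rot: [0.353, 0.272, 0.856, -0.264]
contact_force: [0.5, -0.6, -0.1]
width: 0.0852
grip_force: 0.0
```

Call:
servo_tool(deltas=[{"x": 0,"y": -0.18,"z": 0.06,"rx": -0.67,"ry": 0.49,"rz": -0.97,"hand": -1},{"x": 0,"y": -0.18,"z": 0.06,"rx": -0.67,"ry": 0.49,"rz": -0.97,"hand": -1},{"x": 0,"y": -0.18,"z": 0.06,"rx": -0.67,"ry": 0.49,"rz": -0.97,"hand": -1},{"x": 0,"y": -0.18,"z": 0.06,"rx": -0.67,"ry": 0.49,"rz": -0.97,"hand": -1},{"x": 0,"y": -0.18,"z": 0.06,"rx": -0.67,"ry": 0.49,"rz": -0.97,"hand": -1}])

```text
t: 25.2
position: [0.5644, -0.154, 0.2023]
eef_rot: [0.207, 0.017, 0.966, -0.156]
contact_force: [-0.0, 0.0, 0.3]
width: 0.0859
grip_force: 0.0
```

Call:
servo_tool(deltas=[{"x": 0,"y": -0.18,"z": 0.06,"rx": -0.67,"ry": 0.49,"rz": -0.97,"hand": -1},{"x": 0,"y": -0.18,"z": 0.06,"rx": -0.67,"ry": 0.49,"rz": -0.97,"hand": -1},{"x": 0,"y": -0.18,"z": 0.06,"rx": -0.67,"ry": 0.49,"rz": -0.97,"hand": -1},{"x": 0,"y": -0.18,"z": 0.06,"rx": -0.67,"ry": 0.49,"rz": -0.97,"hand": -1},{"x": 0,"y": -0.18,"z": 0.06,"rx": -0.67,"ry": 0.49,"rz": -0.97,"hand": -1}])

```text
t: 25.7
position: [0.5735, -0.1912, 0.1994]
eef_rot: [0.038, -0.241, 0.969, -0.03]
contact_force: [-0.2, -0.6, -0.2]
width: 0.0858
grip_force: 0.0
```

Call:
servo_tool(deltas=[{"x": 0,"y": -0.18,"z": 0.06,"rx": -0.67,"ry": 0.49,"rz": -0.97,"hand": -1},{"x": 0.88,"y": -0.27,"z": 0.28,"rx": 0.1,"ry": -0.69,"rz": 0.48,"hand": -1},{"x": 0.88,"y": -0.27,"z": 0.28,"rx": 0.1,"ry": -0.69,"rz": 0.48,"hand": -1},{"x": 0.88,"y": -0.27,"z": 0.28,"rx": 0.1,"ry": -0.69,"rz": 0.48,"hand": -1},{"x": 0.88,"y": -0.27,"z": 0.28,"rx": 0.1,"ry": -0.69,"rz": 0.48,"hand": -1}])

```text
t: 26.2
position: [0.4815, -0.3024, 0.1369]
eef_rot: [0.15, -0.188, 0.97, 0.017]
contact_force: [-0.3, -1.7, -0.6]
width: 0.0853
grip_force: 0.0
```

Call:
servo_tool(deltas=[{"x": 0.88,"y": -0.27,"z": 0.28,"rx": 0.1,"ry": -0.69,"rz": 0.48,"hand": -1},{"x": 0.88,"y": -0.27,"z": 0.28,"rx": 0.1,"ry": -0.69,"rz": 0.48,"hand": -1},{"x": 0,"y": 0,"z": 0,"rx": 0,"ry": 0,"rz": 0,"hand": -1},{"x": 0,"y": 0,"z": 0,"rx": 0,"ry": 0,"rz": 0,"hand": -1}])

```text
t: 26.6
position: [0.433, -0.3429, 0.0929]
eef_rot: [0.219, -0.135, 0.966, 0.029]
contact_force: [-0.3, 0.5, 0.3]
width: 0.0855
grip_force: 0.0
```

```bash
cat > pk.py <<'E'
from e import *
import sys
# usage: pk.py name yaw_flip : refine by wrist (and top) and give the screw down to the grasp
s=manip.observe();A=pose(s);print(s['t'],A.round(3).tolist(),np.round(s['qpos'],2))
w=manip.get_image('wrist'); o=stones(w,A@w['tool_from_camera']); print('top'); o2=stones(manip.get_image('top'))
x,y,yaw=map(float,sys.argv[1:4])
b=min(o,key=lambda t:abs(t[1]-x)+abs(t[2]-y)); print('using',b)
a=float(sys.argv[4]); c=(b[1]/1000,b[2]/1000); V=pickT(c,b[5]+180,a,180,.025,.041,.015+.06); G=pickT(c,b[5]+180,a,180,.025,.041)
screw(A,V); screw(V,G); show('G',G,np.array(s['qpos']))
E
python3 pk.py 446 -347 0 25
```

```text
26.6 [[-0.868, -0.273, 0.415, 0.433], [-0.248, 0.962, 0.114, -0.343], [-0.431, -0.004, -0.902, 0.093], [0.0, 0.0, 0.0, 1.0]] [-1.07  0.21 -0.47  0.78  0.43 -1.32]
stone1 c 318.6 -231.7  size 41 36 yaw 7.0  ztop 0.023 zmin 0.019 n 3579
stone1 c 445.8 -348.3  size 86 60 yaw 17.8  ztop 0.032 zmin 0.015 n 7632
stone3 c 477.9 -207.7  size 281 11 yaw 45.0  ztop 0.031 zmin 0.008 n 213
stone4 c 586.2 -495.2  size 87 60 yaw 8.3  ztop 0.032 zmin 0.015 n 4118
stone4 c 556.0 -353.3  size 242 74 yaw -1.8  ztop 0.032 zmin 0.015 n 2552
top
stone1 c 446.1 -338.5  size 83 78 yaw 14.0  ztop 0.034 zmin 0.019 n 399
stone1 c 320.3 -231.0  size 37 34 yaw 0.8  ztop 0.026 zmin 0.012 n 114
stone3 c 602.6 -103.3  size 59 17 yaw 17.7  ztop 0.093 zmin 0.015 n 139
stone4 c 631.2 -353.8  size 86 60 yaw -15.9  ztop 0.034 zmin 0.019 n 406
stone4 c 586.2 -495.3  size 83 60 yaw 8.9  ztop 0.034 zmin 0.013 n 412
using ('stone1', 445.83740234375, -348.2525634765625, 85.7083511352539, 60.16715621948242, 17.80698013305664, np.float64(0.031908976164265815))
2 rows xyz [ 0.26  -0.11   0.639] r [-0.086  0.042 -0.142]
2 rows xyz [0.317 0.    0.68 ] r [ 0. -0.  0.]
G 1.1e-21 [-1.07  0.39 -0.56  0.53  0.43 -1.36] s 1.48 margin 0.45 [ 0.439 -0.351 -0.022]
```

Call:
servo_tool(deltas=[{"x": 0.26,"y": -0.11,"z": 0.64,"rx": -0.09,"ry": 0.04,"rz": -0.14,"hand": -1},{"x": 0.26,"y": -0.11,"z": 0.64,"rx": -0.09,"ry": 0.04,"rz": -0.14,"hand": -1},{"x": 0.16,"y": 0,"z": 0.34,"rx": 0,"ry": 0,"rz": 0,"hand": -1},{"x": 0.16,"y": 0,"z": 0.34,"rx": 0,"ry": 0,"rz": 0,"hand": -1},{"x": 0.16,"y": 0,"z": 0.34,"rx": 0,"ry": 0,"rz": 0,"hand": -1}])

```text
t: 27.2
position: [0.4427, -0.3505, -0.0052]
eef_rot: [0.215, -0.155, 0.964, 0.032]
contact_force: [0.0, 0.1, 0.3]
width: 0.0854
grip_force: 0.0
```

Call:
servo_tool(deltas=[{"x": 0.16,"y": 0,"z": 0.34,"rx": 0,"ry": 0,"rz": 0,"hand": -1},{"x": 0,"y": 0,"z": 0,"rx": 0,"ry": 0,"rz": 0,"hand": -1},{"x": 0,"y": 0,"z": 0,"rx": 0,"ry": 0,"rz": 0,"hand": -1}])

```text
t: 27.5
position: [0.4419, -0.3505, -0.0199]
eef_rot: [0.215, -0.154, 0.964, 0.033]
contact_force: [0.1, -0.1, -0.5]
width: 0.0855
grip_force: 0.0
```

Call:
servo_tool(deltas=[{"x": 0,"y": 0,"z": 0,"rx": 0,"ry": 0,"rz": 0,"hand": 1},{"x": 0,"y": 0,"z": 0,"rx": 0,"ry": 0,"rz": 0,"hand": 1},{"x": 0,"y": 0,"z": 0,"rx": 0,"ry": 0,"rz": 0,"hand": 1},{"x": 0,"y": 0,"z": 0,"rx": 0,"ry": 0,"rz": 0,"hand": 1},{"x": 0,"y": 0,"z": 0,"rx": 0,"ry": 0,"rz": 0,"hand": 1}], force=75)

```text
t: 28.0
position: [0.4412, -0.3517, -0.019]
eef_rot: [0.216, -0.153, 0.964, 0.032]
contact_force: [-0.6, 0.9, 5.1]
width: 0.0587
grip_force: 81.3
```

```bash
cat > lf.py <<'E'
from e import *
import sys
# after closing: given stone centre & target, work out actual e,zc ; lift and carry
s=manip.observe();A=pose(s);print(s['t'],s['width'],s['grip_force'],A.round(3).tolist())
cx,cy,Sx,Sy,phi=map(float,sys.argv[1:6])
v=A[:3,:3].T@(np.array([cx,cy,.015])-A[:3,3]); 
Sd=np.eye(4)  # stone centre in tool
# stone upright = current tool orientation turned 90 deg about tool y (world-horizontal)
pitch=np.degrees(np.arcsin(-A[2,0])) ; print('centre in tool',v.round(4),'tool x elev',np.degrees(np.arcsin(A[2,0])).round(1))
a=-np.degrees(np.arcsin(A[2,0]))
def put(S,phi,h):
    T=target([0,0,0],phi,90-a); T[:3,3]=np.array([S[0],S[1],h])-T[:3,:3]@v; return T
np.save('v.npy',np.r_[v,a])
L=A.copy(); L[2,3]+=.16; q=np.array(s['qpos']); print('lift'); screw(A,L); c,ql=ik(L,1,q)
W=target([.52,-.2,.24],200,45-a); print('W'); path(L,W,ql,7); c,qw=ik(W,5,ql)
U=put((Sx,Sy),phi,.0465+.1); print('U'); path(W,U,qw,7)
show('down',put((Sx,Sy),phi,.0465))
E
python3 lf.py .4458 -.3483 .62 .04 -70
```

```text
28.0 0.05874784146588452 81.25929951667786 [[-0.86, -0.309, 0.406, 0.441], [-0.281, 0.951, 0.127, -0.352], [-0.426, -0.005, -0.905, -0.019], [0.0, 0.0, 0.0, 1.0]]
centre in tool [-0.0194  0.0016 -0.0285] tool x elev -25.2
lift
4 rows xyz [-0.426 -0.005 -0.905] r [-0.  0. -0.]
W
8 rows xyz [-0.425  0.366 -0.28 ] r [-0.008  0.937 -0.043]
1e-18 [-1.06  0.2  -0.35  0.93  0.43 -1.36] [ 0.441 -0.352  0.141] [ 0.31 -0.39  0.43]
4e-28 [-0.95  0.18 -0.28  1.01  0.29 -1.26] [ 0.449 -0.328  0.164] [ 0.35 -0.36  0.47]
1e-28 [-0.83  0.19 -0.19  1.12  0.16 -1.15] [ 0.459 -0.304  0.184] [ 0.4  -0.32  0.5 ]
2e-28 [-0.7   0.23 -0.07  1.24  0.04 -1.03] [ 0.472 -0.279  0.203] [ 0.46 -0.28  0.53]
9e-28 [-0.59  0.31  0.06  1.37 -0.07 -0.92] [ 0.486 -0.253  0.218] [ 0.51 -0.24  0.54]
2e-27 [-0.48  0.41  0.22  1.53 -0.16 -0.81] [ 0.503 -0.227  0.231] [ 0.57 -0.2   0.55]
4e-24 [-0.38  0.53  0.4   1.7  -0.23 -0.7 ] [ 0.52 -0.2   0.24] [ 0.62 -0.16  0.54]
U
12 rows xyz [-0.545  0.046 -0.221] r [ 0.859  0.489 -0.944]
2e-29 [-0.38  0.53  0.4   1.7  -0.23 -0.7 ] [ 0.52 -0.2   0.24] [ 0.62 -0.16  0.54]
2e-21 [-0.23  0.59  0.46  1.7  -0.39 -0.76] [ 0.562 -0.178  0.241] [ 0.67 -0.08  0.53]
2e-28 [-0.09  0.63  0.45  1.66 -0.55 -0.84] [ 0.596 -0.147  0.235] [0.68 0.02 0.5 ]
3e-26 [ 0.04  0.64  0.38  1.57 -0.71 -0.93] [ 0.622 -0.109  0.223] [0.68 0.11 0.46]
7e-22 [ 0.16  0.63  0.23  1.42 -0.87 -1.06] [ 0.637 -0.068  0.205] [0.65 0.18 0.41]
9e-30 [ 0.26  0.6   0.03  1.19 -1.01 -1.25] [ 0.641 -0.028  0.181] [0.6  0.25 0.35]
1e-18 [ 0.36  0.55 -0.23  0.82 -1.13 -1.55] [0.633 0.009 0.152] [0.53 0.28 0.29]
down 2.6e-19 [ 0.36  0.68 -0.3   0.62 -1.13 -1.55] s 1.59 margin 0.32 [0.633 0.009 0.052]
```

Call:
servo_tool(deltas=[{"x": -0.1,"y": 0,"z": -0.23,"rx": 0,"ry": 0,"rz": 0,"hand": 1},{"x": -0.42,"y": 0,"z": -0.9,"rx": 0,"ry": 0,"rz": 0,"hand": 1},{"x": -0.42,"y": 0,"z": -0.9,"rx": 0,"ry": 0,"rz": 0,"hand": 1},{"x": -0.42,"y": 0,"z": -0.9,"rx": 0,"ry": 0,"rz": 0,"hand": 1},{"x": -0.33,"y": 0,"z": -0.7,"rx": 0,"ry": 0,"rz": 0,"hand": 1}])

```text
t: 28.5
position: [0.4398, -0.351, 0.1426]
eef_rot: [0.215, -0.153, 0.964, 0.032]
contact_force: [0.6, -1.4, -2.5]
width: 0.0588
grip_force: 82.1
```

Call:
servo_tool(deltas=[{"x": -0.42,"y": 0.37,"z": -0.28,"rx": -0.01,"ry": 0.94,"rz": -0.04,"hand": 1},{"x": -0.42,"y": 0.37,"z": -0.28,"rx": -0.01,"ry": 0.94,"rz": -0.04,"hand": 1},{"x": -0.42,"y": 0.37,"z": -0.28,"rx": -0.01,"ry": 0.94,"rz": -0.04,"hand": 1},{"x": -0.42,"y": 0.37,"z": -0.28,"rx": -0.01,"ry": 0.94,"rz": -0.04,"hand": 1},{"x": -0.42,"y": 0.37,"z": -0.28,"rx": -0.01,"ry": 0.94,"rz": -0.04,"hand": 1}])

```text
t: 29.0
position: [0.4804, -0.2583, 0.2155]
eef_rot: [-0.028, -0.167, 0.986, -0.007]
contact_force: [0.6, -0.4, -2.1]
width: 0.0588
grip_force: 82.0
```

Call:
servo_tool(deltas=[{"x": -0.42,"y": 0.37,"z": -0.28,"rx": -0.01,"ry": 0.94,"rz": -0.04,"hand": 1},{"x": -0.42,"y": 0.37,"z": -0.28,"rx": -0.01,"ry": 0.94,"rz": -0.04,"hand": 1},{"x": -0.42,"y": 0.37,"z": -0.28,"rx": -0.01,"ry": 0.94,"rz": -0.04,"hand": 1},{"x": -0.54,"y": 0.05,"z": -0.22,"rx": 0.86,"ry": 0.49,"rz": -0.94,"hand": 1},{"x": -0.54,"y": 0.05,"z": -0.22,"rx": 0.86,"ry": 0.49,"rz": -0.94,"hand": 1}])

```text
t: 29.5
position: [0.5601, -0.1764, 0.2385]
eef_rot: [-0.208, -0.279, 0.931, -0.108]
contact_force: [0.1, -0.4, -3.3]
width: 0.0586
grip_force: 82.1
```

Call:
servo_tool(deltas=[{"x": -0.54,"y": 0.05,"z": -0.22,"rx": 0.86,"ry": 0.49,"rz": -0.94,"hand": 1},{"x": -0.54,"y": 0.05,"z": -0.22,"rx": 0.86,"ry": 0.49,"rz": -0.94,"hand": 1},{"x": -0.54,"y": 0.05,"z": -0.22,"rx": 0.86,"ry": 0.49,"rz": -0.94,"hand": 1},{"x": -0.54,"y": 0.05,"z": -0.22,"rx": 0.86,"ry": 0.49,"rz": -0.94,"hand": 1},{"x": -0.54,"y": 0.05,"z": -0.22,"rx": 0.86,"ry": 0.49,"rz": -0.94,"hand": 1}])

```text
t: 30.0
position: [0.6276, -0.0864, 0.2134]
eef_rot: [-0.275, -0.519, 0.755, -0.292]
contact_force: [0.9, -1.0, -3.1]
width: 0.0589
grip_force: 82.2
```

Call:
servo_tool(deltas=[{"x": -0.54,"y": 0.05,"z": -0.22,"rx": 0.86,"ry": 0.49,"rz": -0.94,"hand": 1},{"x": -0.54,"y": 0.05,"z": -0.22,"rx": 0.86,"ry": 0.49,"rz": -0.94,"hand": 1},{"x": -0.54,"y": 0.05,"z": -0.22,"rx": 0.86,"ry": 0.49,"rz": -0.94,"hand": 1},{"x": 0,"y": 0,"z": 0,"rx": 0,"ry": 0,"rz": 0,"hand": 1},{"x": 0,"y": 0,"z": 0,"rx": 0,"ry": 0,"rz": 0,"hand": 1}])

```text
t: 30.5
position: [0.6349, -0.0265, 0.1792]
eef_rot: [0.3, 0.631, -0.603, 0.384]
contact_force: [0.9, -0.0, -2.0]
width: 0.0587
grip_force: 82.4
```

```bash
cat > pl.py <<'E'
from e import *
import sys
s=manip.observe();A=pose(s);print(s['t'],s['width'],s['grip_force'],A.round(3).tolist(),np.round(s['qpos'],2))
*v,a=np.load('v.npy'); v=np.array(v); Sx,Sy,phi=map(float,sys.argv[1:4])
def put(S,phi,h):
    T=target([0,0,0],phi,90-a); T[:3,3]=np.array([S[0],S[1],h])-T[:3,:3]@v; return T
B=put((Sx,Sy),phi,.0465+.02);C=put((Sx,Sy),phi,.0465+.002)
screw(A,B);screw(B,C); print('down in tool',(C[:3,:3].T@[0,0,-1]).round(3))
im=manip.get_image('scene'); cv2.imwrite(sys.argv[4],cv2.resize(im['img'][100:260,210:450],(720,480))[...,::-1])
E
python3 pl.py .62 .04 -70 pics/c7.png
```

```text
30.5 0.058732576734548785 82.38048076629639 [[-0.022, -0.992, 0.122, 0.635], [-0.531, -0.092, -0.842, -0.026], [0.847, -0.083, -0.525, 0.179], [0.0, 0.0, 0.0, 1.0]] [ 0.27  0.6   0.03  1.2  -1.01 -1.24]
3 rows xyz [-0.923  0.016  0.187] r [ 0.592  0.33  -0.623]
1 rows xyz [-0.407  0.     0.192] r [-0.  0. -0.]
down in tool [-0.905  0.     0.426]
```

View pics/c7.png

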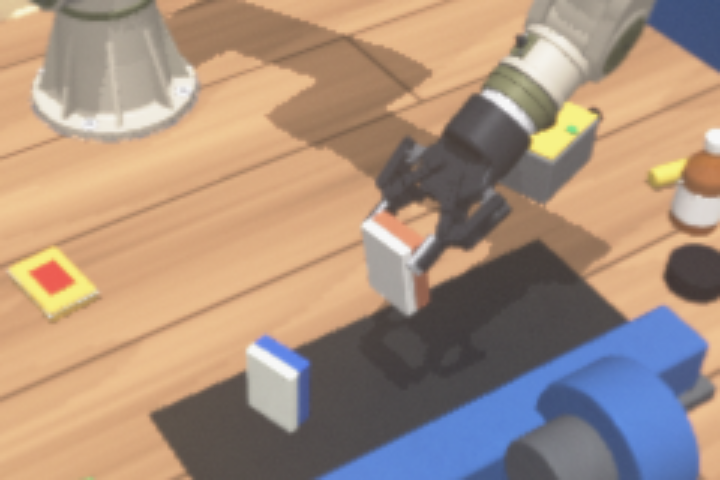

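The terracotta stone hangs near-vertical at (398,265) over the mat, and the blue one stands at (278,385). Lowering.

Call:
servo_tool(deltas=[{"x": -0.46,"y": 0.01,"z": 0.09,"rx": 0.3,"ry": 0.165,"rz": -0.31,"hand": 1},{"x": -0.46,"y": 0.01,"z": 0.09,"rx": 0.3,"ry": 0.165,"rz": -0.31,"hand": 1},{"x": -0.46,"y": 0.01,"z": 0.09,"rx": 0.3,"ry": 0.165,"rz": -0.31,"hand": 1},{"x": -0.46,"y": 0.01,"z": 0.09,"rx": 0.3,"ry": 0.165,"rz": -0.31,"hand": 1},{"x": -0.46,"y": 0.01,"z": 0.09,"rx": 0.3,"ry": 0.165,"rz": -0.31,"hand": 1}])

```text
t: 31.05
position: [0.6363, 0.0014, 0.0919]
eef_rot: [0.305, 0.681, -0.507, 0.432]
contact_force: [0.7, 0.4, -3.2]
width: 0.0587
grip_force: 82.3
```

Call:
servo_tool(deltas=[{"x": -0.46,"y": 0.01,"z": 0.09,"rx": 0.3,"ry": 0.165,"rz": -0.31,"hand": 1},{"x": 0,"y": 0,"z": 0,"rx": 0,"ry": 0,"rz": 0,"hand": 1},{"x": 0,"y": 0,"z": 0,"rx": 0,"ry": 0,"rz": 0,"hand": 1}])

```text
t: 31.35
position: [0.6338, 0.006, 0.074]
eef_rot: [0.306, 0.69, -0.486, 0.44]
contact_force: [0.4, -0.3, -2.4]
width: 0.0588
grip_force: 82.3
```

```bash
python3 pl.py .62 .04 -70 pics/x.png
```

```text
31.35 0.058808340466598094 82.28005886077881 [[0.14, -0.94, 0.31, 0.634], [-0.401, -0.34, -0.851, 0.006], [0.905, -0.006, -0.425, 0.074], [0.0, 0.0, 0.0, 1.0]] [ 0.35  0.64 -0.29  0.64 -1.13 -1.56]
1 rows xyz [-0.075 -0.007 -0.037] r [-0.006 -0.011 -0.056]
1 rows xyz [-0.407  0.     0.192] r [-0.  0. -0.]
down in tool [-0.905  0.     0.426]
```

Call:
servo_tool(deltas=[{"x": -0.16,"y": 0,"z": 0.05,"rx": 0,"ry": 0,"rz": -0.05,"hand": 1},{"x": -0.16,"y": 0,"z": 0.05,"rx": 0,"ry": 0,"rz": 0,"hand": 1},{"x": -0.14,"y": 0,"z": 0.05,"rx": 0,"ry": 0,"rz": 0,"hand": 1},{"x": 0,"y": 0,"z": 0,"rx": 0,"ry": 0,"rz": 0,"hand": 1},{"x": 0,"y": 0,"z": 0,"rx": 0,"ry": 0,"rz": 0,"hand": 1}])

```text
t: 31.9
position: [0.6319, 0.0091, 0.0534]
eef_rot: [0.307, 0.692, -0.483, 0.44]
contact_force: [0.5, 1.4, -3.2]
width: 0.0588
grip_force: 82.3
```

Call:
servo_tool(deltas=[{"x": -0.035,"y": 0,"z": 0.016,"rx": 0,"ry": 0,"rz": 0,"hand": 1},{"x": 0,"y": 0,"z": 0,"rx": 0,"ry": 0,"rz": 0,"hand": 1}])

```text
t: 32.1
position: [0.632, 0.009, 0.0534]
eef_rot: [0.308, 0.692, -0.482, 0.441]
contact_force: [-2.8, 1.2, 5.5]
width: 0.0589
grip_force: 83.0
```

Call:
servo_tool(deltas=[{"x": -0.035,"y": 0,"z": 0.016,"rx": 0,"ry": 0,"rz": 0,"hand": 1},{"x": 0,"y": 0,"z": 0,"rx": 0,"ry": 0,"rz": 0,"hand": 1}])

```text
t: 32.3
position: [0.632, 0.009, 0.0535]
eef_rot: [0.308, 0.691, -0.482, 0.442]
contact_force: [-7.6, 3.3, 11.4]
width: 0.0587
grip_force: 83.7
```

Call:
servo_tool(deltas=[{"x": 0.05,"y": 0,"z": -0.02,"rx": 0,"ry": 0,"rz": 0,"hand": 1},{"x": 0,"y": 0,"z": 0,"rx": 0,"ry": 0,"rz": 0,"hand": 1},{"x": 0,"y": 0,"z": 0,"rx": 0,"ry": 0,"rz": 0,"hand": -1},{"x": 0,"y": 0,"z": 0,"rx": 0,"ry": 0,"rz": 0,"hand": -1},{"x": 0,"y": 0,"z": 0,"rx": 0,"ry": 0,"rz": 0,"hand": -1}])

```text
t: 32.8
position: [0.632, 0.0088, 0.0525]
eef_rot: [0.308, 0.692, -0.483, 0.44]
contact_force: [0.2, 0.8, 0.5]
width: 0.0853
grip_force: 0.0
```

Call:
servo_tool(deltas=[{"x": 0,"y": 0,"z": 0,"rx": 0,"ry": 0,"rz": 0,"hand": -1},{"x": 0,"y": 0,"z": 0,"rx": 0,"ry": 0,"rz": 0,"hand": -1},{"x": 0,"y": 0,"z": 0,"rx": 0,"ry": 0,"rz": 0,"hand": -1}])

```text
t: 33.1
position: [0.6319, 0.0089, 0.0526]
eef_rot: [0.307, 0.692, -0.483, 0.44]
contact_force: [0.6, -0.7, -0.1]
width: 0.0853
grip_force: 0.0
```

Call:
servo_tool(deltas=[{"x": 0,"y": 0,"z": -0.3,"rx": 0,"ry": 0,"rz": 0,"hand": -1},{"x": 0,"y": 0,"z": -0.6,"rx": 0,"ry": 0,"rz": 0,"hand": -1},{"x": 0,"y": 0,"z": -0.7,"rx": 0,"ry": 0,"rz": 0,"hand": -1},{"x": 0,"y": 0,"z": -0.8,"rx": 0,"ry": 0,"rz": 0,"hand": -1},{"x": 0,"y": 0,"z": -0.8,"rx": 0,"ry": 0,"rz": 0,"hand": -1}])

```text
t: 33.6
position: [0.5916, 0.1184, 0.1077]
eef_rot: [0.308, 0.692, -0.483, 0.44]
contact_force: [0.2, -0.5, 0.2]
width: 0.0856
grip_force: 0.0
```

Call:
servo_tool(deltas=[{"x": 0.6,"y": 0,"z": -0.4,"rx": 0,"ry": 0,"rz": 0,"hand": -1},{"x": 0.6,"y": 0,"z": -0.4,"rx": 0,"ry": 0,"rz": 0,"hand": -1},{"x": 0,"y": 0,"z": 0,"rx": 0,"ry": 0,"rz": 0,"hand": -1},{"x": 0,"y": 0,"z": 0,"rx": 0,"ry": 0,"rz": 0,"hand": -1}])

```text
t: 34.0
position: [0.5894, 0.1263, 0.1644]
eef_rot: [0.307, 0.692, -0.483, 0.44]
contact_force: [-0.3, -0.5, -0.3]
width: 0.0853
grip_force: 0.0
```

Run:
```python
from e import *
s=manip.observe();A=pose(s);print(s['t'],A.round(3).tolist(),np.round(s['qpos'],2))
o=stones(manip.get_image('top'))
c=(.631,-.353)
W=target([.6,-.2,.23],190); U=pickT(c,165,25,180,.025,.041,.015+.12)
q=np.array(s['qpos']); path(A,W,q,9); _,q=ik(W,5,q); path(W,U,q,5); show('G',pickT(c,165,25,180,.025,.041))
im=manip.get_image('scene'); cv2.imwrite('pics/c8.png',cv2.resize(im['img'][100:260,210:450],(720,480))[...,::-1])
```

```text
34.0 [[0.146, -0.939, 0.313, 0.589], [-0.399, -0.345, -0.85, 0.126], [0.905, -0.001, -0.425, 0.164], [0.0, 0.0, 0.0, 1.0]] [ 0.56  0.68  0.02  1.33 -1.09 -1.11]
stone1 c 616.1 47.7  size 61 16 yaw 20.3  ztop 0.094 zmin 0.009 n 116
stone1 c 319.1 -230.7  size 38 34 yaw 7.0  ztop 0.026 zmin 0.011 n 113
stone3 c 602.3 -103.7  size 59 17 yaw 17.7  ztop 0.093 zmin 0.008 n 137
stone4 c 630.7 -353.8  size 84 60 yaw -15.3  ztop 0.035 zmin 0.017 n 404
stone4 c 585.9 -494.9  size 83 60 yaw 7.8  ztop 0.035 zmin 0.012 n 410
15 rows xyz [ 0.501 -0.321  0.276] r [-0.622 -0.52   0.979]
2e-30 [ 0.56  0.68  0.02  1.33 -1.09 -1.11] [0.589 0.126 0.164] [0.49 0.4  0.3 ]
6e-29 [ 0.46  0.69  0.2   1.45 -0.98 -1.  ] [0.622 0.1   0.189] [0.56 0.37 0.36]
3e-30 [ 0.36  0.69  0.35  1.54 -0.86 -0.92] [0.647 0.064 0.212] [0.62 0.32 0.41]
4e-30 [ 0.24  0.68  0.47  1.59 -0.73 -0.85] [0.663 0.022 0.232] [0.67 0.25 0.47]
2e-17 [ 0.12  0.66  0.53  1.62 -0.6  -0.8 ] [ 0.669 -0.025  0.245] [0.69 0.16 0.51]
1e-21 [-0.01  0.62  0.54  1.6  -0.46 -0.75] [ 0.665 -0.073  0.253] [0.7  0.07 0.54]
3e-22 [-0.15  0.56  0.49  1.56 -0.31 -0.71] [ 0.651 -0.12   0.253] [ 0.68 -0.02  0.56]
7e-21 [-0.3   0.49  0.4   1.49 -0.16 -0.66] [ 0.629 -0.163  0.245] [ 0.65 -0.12  0.57]
5e-23 [-0.45  0.43  0.27  1.41 -0.   -0.62] [ 0.6  -0.2   0.23] [ 0.6  -0.2   0.55]
5 rows xyz [-0.001 -0.74   0.688] r [ 0.182 -0.82   0.82 ]
3e-20 [-0.45  0.43  0.27  1.41  0.   -0.62] [ 0.6  -0.2   0.23] [ 0.6  -0.2   0.55]
2e-24 [-0.52  0.37  0.1   1.19  0.04 -0.58] [ 0.606 -0.237  0.196] [ 0.57 -0.23  0.52]
2e-25 [-0.58  0.34 -0.06  0.98  0.09 -0.53] [ 0.613 -0.274  0.162] [ 0.54 -0.26  0.48]
3e-25 [-0.65  0.32 -0.2   0.75  0.14 -0.48] [ 0.618 -0.312  0.13 ] [ 0.52 -0.29  0.44]
3e-25 [-0.71  0.32 -0.33  0.52  0.18 -0.41] [ 0.624 -0.351  0.098] [ 0.49 -0.32  0.39]
G 7.1e-30 [-0.71  0.47 -0.46  0.24  0.18 -0.41] s 1.17 margin 0.55 [ 0.624 -0.351 -0.022]
```

Call:
servo_tool(deltas=[{"x": 0.5,"y": -0.32,"z": 0.28,"rx": -0.62,"ry": -0.52,"rz": 0.98,"hand": -1},{"x": 0.5,"y": -0.32,"z": 0.28,"rx": -0.62,"ry": -0.52,"rz": 0.98,"hand": -1},{"x": 0.5,"y": -0.32,"z": 0.28,"rx": -0.62,"ry": -0.52,"rz": 0.98,"hand": -1},{"x": 0.5,"y": -0.32,"z": 0.28,"rx": -0.62,"ry": -0.52,"rz": 0.98,"hand": -1},{"x": 0.5,"y": -0.32,"z": 0.28,"rx": -0.62,"ry": -0.52,"rz": 0.98,"hand": -1}])

```text
t: 34.6
position: [0.6591, 0.0348, 0.2235]
eef_rot: [-0.226, -0.541, 0.743, -0.322]
contact_force: [0.8, -0.0, -0.7]
width: 0.0852
grip_force: 0.0
```

Call:
servo_tool(deltas=[{"x": 0.5,"y": -0.32,"z": 0.28,"rx": -0.62,"ry": -0.52,"rz": 0.98,"hand": -1},{"x": 0.5,"y": -0.32,"z": 0.28,"rx": -0.62,"ry": -0.52,"rz": 0.98,"hand": -1},{"x": 0.5,"y": -0.32,"z": 0.28,"rx": -0.62,"ry": -0.52,"rz": 0.98,"hand": -1},{"x": 0.5,"y": -0.32,"z": 0.28,"rx": -0.62,"ry": -0.52,"rz": 0.98,"hand": -1},{"x": 0.5,"y": -0.32,"z": 0.28,"rx": -0.62,"ry": -0.52,"rz": 0.98,"hand": -1}])

```text
t: 35.1
position: [0.6611, -0.0919, 0.2508]
eef_rot: [-0.119, -0.331, 0.92, -0.17]
contact_force: [0.3, 0.1, -0.4]
width: 0.0853
grip_force: 0.0
```

Call:
servo_tool(deltas=[{"x": 0.5,"y": -0.32,"z": 0.28,"rx": -0.62,"ry": -0.52,"rz": 0.98,"hand": -1},{"x": 0.5,"y": -0.32,"z": 0.28,"rx": -0.62,"ry": -0.52,"rz": 0.98,"hand": -1},{"x": 0.5,"y": -0.32,"z": 0.28,"rx": -0.62,"ry": -0.52,"rz": 0.98,"hand": -1},{"x": 0.5,"y": -0.32,"z": 0.28,"rx": -0.62,"ry": -0.52,"rz": 0.98,"hand": -1},{"x": 0.5,"y": -0.32,"z": 0.28,"rx": -0.62,"ry": -0.52,"rz": 0.98,"hand": -1}])

```text
t: 35.6
position: [0.5993, -0.2031, 0.2264]
eef_rot: [0.001, -0.085, 0.996, -0.0]
contact_force: [-0.3, -0.5, 0.2]
width: 0.0855
grip_force: 0.0
```

Call:
servo_tool(deltas=[{"x": 0,"y": -0.74,"z": 0.69,"rx": 0.18,"ry": -0.82,"rz": 0.82,"hand": -1},{"x": 0,"y": -0.74,"z": 0.69,"rx": 0.18,"ry": -0.82,"rz": 0.82,"hand": -1},{"x": 0,"y": -0.74,"z": 0.69,"rx": 0.18,"ry": -0.82,"rz": 0.82,"hand": -1},{"x": 0,"y": -0.74,"z": 0.69,"rx": 0.18,"ry": -0.82,"rz": 0.82,"hand": -1},{"x": 0,"y": -0.74,"z": 0.69,"rx": 0.18,"ry": -0.82,"rz": 0.82,"hand": -1}])

```text
t: 36.1
position: [0.6223, -0.354, 0.0937]
eef_rot: [0.216, 0.129, 0.967, -0.029]
contact_force: [0.5, -0.6, -0.8]
width: 0.0854
grip_force: 0.0
```

Call:
servo_tool(deltas=[{"x": 0,"y": 0,"z": 0,"rx": 0,"ry": 0,"rz": 0,"hand": -1},{"x": 0,"y": 0,"z": 0,"rx": 0,"ry": 0,"rz": 0,"hand": -1}])

```text
t: 36.3
position: [0.6212, -0.3519, 0.093]
eef_rot: [0.213, 0.128, 0.968, -0.028]
contact_force: [0.6, -0.1, 1.5]
width: 0.0855
grip_force: 0.0
```

```bash
python3 pk.py 631 -353 0 25
```

```text
36.3 [[-0.877, 0.259, 0.405, 0.621], [0.235, 0.966, -0.108, -0.352], [-0.419, 0.001, -0.908, 0.093], [0.0, 0.0, 0.0, 1.0]] [-0.71  0.33 -0.33  0.52  0.18 -0.41]
stone4 c 586.7 -494.9  size 85 61 yaw 8.3  ztop 0.032 zmin 0.015 n 8226
stone4 c 631.3 -355.1  size 85 60 yaw -15.4  ztop 0.032 zmin 0.016 n 7538
top
stone1 c 615.9 47.5  size 60 16 yaw 18.3  ztop 0.092 zmin 0.008 n 116
stone3 c 602.3 -103.4  size 60 17 yaw 18.1  ztop 0.093 zmin 0.012 n 137
stone4 c 635.2 -349.5  size 89 58 yaw -24.6  ztop 0.035 zmin 0.021 n 142
stone4 c 586.1 -494.7  size 83 59 yaw 8.0  ztop 0.035 zmin 0.015 n 368
using ('stone4', 631.2864379882812, -355.0686340332031, 85.10254669189453, 59.59373092651367, -15.370933532714844, np.float64(0.03189639123417595))
2 rows xyz [ 0.257 -0.005  0.64 ] r [ 0.015 -0.017  0.026]
2 rows xyz [ 0.317 -0.     0.68 ] r [ 0. -0.  0.]
G 7.8e-31 [-0.71  0.47 -0.46  0.25  0.18 -0.4 ] s 1.17 margin 0.55 [ 0.624 -0.353 -0.022]
```

Call:
servo_tool(deltas=[{"x": 0.26,"y": 0,"z": 0.64,"rx": 0.01,"ry": -0.02,"rz": 0.03,"hand": -1},{"x": 0.26,"y": 0,"z": 0.64,"rx": 0.01,"ry": -0.02,"rz": 0.03,"hand": -1},{"x": 0.16,"y": 0,"z": 0.34,"rx": 0,"ry": 0,"rz": 0,"hand": -1},{"x": 0.16,"y": 0,"z": 0.34,"rx": 0,"ry": 0,"rz": 0,"hand": -1},{"x": 0.16,"y": 0,"z": 0.34,"rx": 0,"ry": 0,"rz": 0,"hand": -1}])

```text
t: 36.9
position: [0.6293, -0.3537, -0.0029]
eef_rot: [0.219, 0.129, 0.967, -0.03]
contact_force: [0.2, 0.2, -0.4]
width: 0.0849
grip_force: 0.0
```

Call:
servo_tool(deltas=[{"x": 0.16,"y": 0,"z": 0.34,"rx": 0,"ry": 0,"rz": 0,"hand": -1},{"x": 0,"y": 0,"z": 0,"rx": 0,"ry": 0,"rz": 0,"hand": -1},{"x": 0,"y": 0,"z": 0,"rx": 0,"ry": 0,"rz": 0,"hand": -1}])

```text
t: 37.2
position: [0.6283, -0.3536, -0.0183]
eef_rot: [0.218, 0.129, 0.967, -0.03]
contact_force: [0.6, -0.5, 2.3]
width: 0.0852
grip_force: 0.0
```

Call:
servo_tool(deltas=[{"x": 0,"y": 0,"z": 0,"rx": 0,"ry": 0,"rz": 0,"hand": 1},{"x": 0,"y": 0,"z": 0,"rx": 0,"ry": 0,"rz": 0,"hand": 1},{"x": 0,"y": 0,"z": 0,"rx": 0,"ry": 0,"rz": 0,"hand": 1},{"x": 0,"y": 0,"z": 0,"rx": 0,"ry": 0,"rz": 0,"hand": 1},{"x": 0,"y": 0,"z": 0,"rx": 0,"ry": 0,"rz": 0,"hand": 1}], force=75)

```text
t: 37.7
position: [0.6278, -0.3542, -0.0176]
eef_rot: [0.219, 0.13, 0.967, -0.03]
contact_force: [-1.2, 2.3, 4.7]
width: 0.0584
grip_force: 82.5
```

```bash
cat > lf2.py <<'E'
from e import *
s=manip.observe();A=pose(s);print(s['t'],s['width'],s['grip_force'],A.round(3).tolist())
v=A[:3,:3].T@(np.array([.6313,-.355,.015])-A[:3,3]); a=-np.degrees(np.arcsin(A[2,0])); np.save('v.npy',np.r_[v,a]); print(v.round(4),a)
def put(S,phi,h):
    T=target([0,0,0],phi,90-a); T[:3,3]=np.array([S[0],S[1],h])-T[:3,:3]@v; return T
im=manip.get_image('top'); g=im['img'].max(2)<45; P=pts(im,g); P=P[(P[:,2]<.02)&(P[:,0]>.52)&(P[:,0]<.72)&(P[:,1]>-.3)&(P[:,1]<.35)]
print('mat',np.percentile(P[:,:2],[1,99],axis=0).round(3).tolist())
for S,phi in [((.615,-.185),90),((.615,-.185),75),((.615,-.185),105),((.62,.18),-75),((.62,.16),-65)]:
    T=put(S,phi,.0465); show((S,phi),T); print('   q5',(T[:3,3]-.324*T[:3,2]).round(3))
L=A.copy(); L[2,3]+=.16; q=np.array(s['qpos']); screw(A,L); c,ql=ik(L,1,q)
U=put((.615,-.185),90,.0465+.1); path(L,U,ql,9)
E
python3 lf2.py
```

```text
37.7 0.05841186401976146 82.5476324558258 [[-0.87, 0.264, 0.415, 0.628], [0.238, 0.964, -0.115, -0.354], [-0.431, -0.002, -0.902, -0.018], [0.0, 0.0, 0.0, 1.0]]
[-0.0172  0.0001 -0.0278] 25.530850964902857
mat [[0.544, -0.219], [0.7, 0.285]]
((0.615, -0.185), 90) 1.0e-25 [-0.73  1.2   0.7   2.02  0.74  0.45] s 2.52 margin 0.30 [ 0.615 -0.152  0.05 ]
   q5 [ 0.615 -0.445  0.19 ]
((0.615, -0.185), 75) 5.6e-25 [-0.79  1.03  0.35  1.7   0.9   0.64] s 2.38 margin 0.58 [ 0.623 -0.154  0.05 ]
   q5 [ 0.548 -0.436  0.19 ]
((0.615, -0.185), 105) 1.8e-04 [-0.67  1.4   1.13  2.32  0.58  0.32] s 2.59 margin 0.00 [ 0.607 -0.154  0.05 ]
   q5 [ 0.682 -0.436  0.19 ]
((0.62, 0.18), -75) 1.3e-22 [ 0.55  0.95  0.24  1.4  -1.05 -0.97] s 2.10 margin 0.40 [0.628 0.149 0.05 ]
   q5 [0.553 0.431 0.19 ]
((0.62, 0.16), -65) 3.5e-19 [ 0.54  0.77 -0.09  0.91 -1.11 -1.34] s 1.78 margin 0.34 [0.634 0.131 0.05 ]
   q5 [0.51  0.395 0.19 ]
4 rows xyz [-0.431 -0.002 -0.902] r [ 0. -0.  0.]
13 rows xyz [0.344 0.248 0.133] r [-0.351  0.973  0.989]
2e-24 [-0.71  0.29 -0.26  0.61  0.18 -0.4 ] [ 0.628 -0.354  0.142] [ 0.49 -0.32  0.43]
1e-19 [-0.7   0.38 -0.1   0.86  0.18 -0.25] [ 0.616 -0.333  0.126] [ 0.52 -0.33  0.44]
4e-18 [-0.69  0.49  0.06  1.09  0.21 -0.12] [ 0.606 -0.309  0.115] [ 0.55 -0.35  0.43]
3e-30 [-0.69  0.6   0.22  1.31  0.26  0.01] [ 0.598 -0.282  0.109] [ 0.57 -0.37  0.42]
1e-29 [-0.7   0.72  0.37  1.51  0.33  0.13] [ 0.593 -0.254  0.108] [ 0.59 -0.39  0.4 ]
1e-28 [-0.7   0.83  0.51  1.7   0.42  0.23] [ 0.591 -0.225  0.113] [ 0.61 -0.41  0.38]
7e-24 [-0.71  0.94  0.62  1.88  0.51  0.31] [ 0.595 -0.198  0.122] [ 0.61 -0.43  0.35]
7e-21 [-0.72  1.03  0.71  2.03  0.62  0.39] [ 0.602 -0.173  0.135] [ 0.62 -0.44  0.32]
3e-30 [-0.73  1.12  0.76  2.17  0.74  0.45] [ 0.615 -0.152  0.15 ] [ 0.61 -0.44  0.29]
```

Run:
```python
from e import *
s=manip.observe();A=pose(s);*v,a=np.load('v.npy');v=np.array(v)
def put(S,phi,h):
    T=target([0,0,0],phi,90-a); T[:3,3]=np.array([S[0],S[1],h])-T[:3,:3]@v; return T
def pth(A,U,q,n):
    screw(A,U); L=logm(np.linalg.inv(A)@U)
    for k in np.linspace(0,1,n): T=A@np.real(expm(L*k)); c,q=ik(T,1,q); print('%.0e'%c,q.round(2),T[:3,3].round(3),'stone',(T[:3,:3]@v+T[:3,3]).round(3))
    return q
L=A.copy(); L[2,3]+=.2; q=np.array(s['qpos']); screw(A,L); c,q=ik(L,1,q)
W=target([.55,-.2,.27],190,45-a); q=pth(L,W,q,5)
U=put((.62,.17),-70,.0465+.14); q=pth(W,U,q,9)
screw(U,put((.62,.17),-70,.0465+.02)); show('d',put((.62,.17),-70,.0465),q)
```

```text
5 rows xyz [-0.431 -0.002 -0.902] r [ 0. -0.  0.]
8 rows xyz [ 0.256  0.449 -0.322] r [-0.03   0.921 -0.54 ]
3e-18 [-0.71  0.26 -0.2   0.71  0.18 -0.4 ] [ 0.628 -0.354  0.182] stone [ 0.631 -0.355  0.215]
1e-30 [-0.63  0.31 -0.01  1.01  0.08 -0.47] [ 0.608 -0.312  0.198] stone [ 0.618 -0.313  0.229]
3e-29 [-0.55  0.4   0.19  1.3  -0.01 -0.51] [ 0.588 -0.273  0.218] stone [ 0.604 -0.272  0.246]
5e-25 [-0.47  0.5   0.41  1.58 -0.1  -0.53] [ 0.568 -0.235  0.242] stone [ 0.589 -0.233  0.267]
1e-18 [-0.39  0.64  0.65  1.87 -0.18 -0.54] [ 0.55 -0.2   0.27] stone [ 0.575 -0.195  0.291]
13 rows xyz [-0.635  0.304 -0.378] r [ 0.875  0.42  -0.972]
1e-18 [-0.39  0.64  0.65  1.87 -0.18 -0.54] [ 0.55 -0.2   0.27] stone [ 0.575 -0.195  0.291]
7e-22 [-0.25  0.73  0.82  1.96 -0.3  -0.57] [ 0.592 -0.171  0.278] stone [ 0.616 -0.159  0.297]
1e-26 [-0.12  0.82  0.95  2.02 -0.43 -0.62] [ 0.627 -0.133  0.281] stone [ 0.65  -0.115  0.297]
4e-19 [ 0.    0.87  1.    2.04 -0.55 -0.67] [ 0.654 -0.088  0.279] stone [ 0.673 -0.065  0.291]
1e-22 [ 0.12  0.89  0.94  2.   -0.66 -0.72] [ 0.671 -0.04   0.27 ] stone [ 0.685 -0.012  0.279]
4e-26 [ 0.23  0.87  0.8   1.91 -0.78 -0.79] [0.677 0.01  0.256] stone [0.685 0.041 0.262]
6e-30 [ 0.34  0.83  0.62  1.78 -0.89 -0.88] [0.672 0.058 0.238] stone [0.674 0.09  0.24 ]
6e-29 [ 0.45  0.78  0.41  1.62 -0.99 -0.99] [0.656 0.102 0.215] stone [0.652 0.134 0.214]
3e-26 [ 0.54  0.72  0.18  1.42 -1.09 -1.14] [0.631 0.139 0.19 ] stone [0.62  0.17  0.186]
3 rows xyz [-0.902  0.     0.431] r [ 0.  0. -0.]
d 2.6e-24 [ 0.54  0.86  0.07  1.17 -1.09 -1.14] s 1.96 margin 0.36 [0.631 0.139 0.05 ]
```

Call:
servo_tool(deltas=[{"x": -0.43,"y": 0,"z": -0.9,"rx": 0,"ry": 0,"rz": 0,"hand": 1},{"x": -0.43,"y": 0,"z": -0.9,"rx": 0,"ry": 0,"rz": 0,"hand": 1},{"x": -0.43,"y": 0,"z": -0.9,"rx": 0,"ry": 0,"rz": 0,"hand": 1},{"x": -0.43,"y": 0,"z": -0.9,"rx": 0,"ry": 0,"rz": 0,"hand": 1},{"x": -0.43,"y": 0,"z": -0.9,"rx": 0,"ry": 0,"rz": 0,"hand": 1}])

```text
t: 38.25
position: [0.6261, -0.3529, 0.1806]
eef_rot: [0.216, 0.13, 0.967, -0.029]
contact_force: [1.5, 0.2, -4.1]
width: 0.0584
grip_force: 83.2
```

Call:
servo_tool(deltas=[{"x": 0.26,"y": 0.45,"z": -0.32,"rx": -0.03,"ry": 0.92,"rz": -0.54,"hand": 1},{"x": 0.26,"y": 0.45,"z": -0.32,"rx": -0.03,"ry": 0.92,"rz": -0.54,"hand": 1},{"x": 0.26,"y": 0.45,"z": -0.32,"rx": -0.03,"ry": 0.92,"rz": -0.54,"hand": 1},{"x": 0.26,"y": 0.45,"z": -0.32,"rx": -0.03,"ry": 0.92,"rz": -0.54,"hand": 1},{"x": 0.26,"y": 0.45,"z": -0.32,"rx": -0.03,"ry": 0.92,"rz": -0.54,"hand": 1}])

```text
t: 38.75
position: [0.5763, -0.2521, 0.227]
eef_rot: [-0.026, -0.005, 0.999, -0.02]
contact_force: [0.7, 0.1, -4.1]
width: 0.0583
grip_force: 83.3
```

Call:
servo_tool(deltas=[{"x": 0.26,"y": 0.45,"z": -0.32,"rx": -0.03,"ry": 0.92,"rz": -0.54,"hand": 1},{"x": 0.26,"y": 0.45,"z": -0.32,"rx": -0.03,"ry": 0.92,"rz": -0.54,"hand": 1},{"x": 0.26,"y": 0.45,"z": -0.32,"rx": -0.03,"ry": 0.92,"rz": -0.54,"hand": 1},{"x": -0.63,"y": 0.3,"z": -0.38,"rx": 0.875,"ry": 0.42,"rz": -0.97,"hand": 1},{"x": -0.63,"y": 0.3,"z": -0.38,"rx": 0.875,"ry": 0.42,"rz": -0.97,"hand": 1}])

```text
t: 39.25
position: [0.6001, -0.163, 0.2767]
eef_rot: [-0.204, -0.2, 0.954, -0.091]
contact_force: [0.8, -0.7, -3.6]
width: 0.0586
grip_force: 83.4
```

Call:
servo_tool(deltas=[{"x": -0.63,"y": 0.3,"z": -0.38,"rx": 0.875,"ry": 0.42,"rz": -0.97,"hand": 1},{"x": -0.63,"y": 0.3,"z": -0.38,"rx": 0.875,"ry": 0.42,"rz": -0.97,"hand": 1},{"x": -0.63,"y": 0.3,"z": -0.38,"rx": 0.875,"ry": 0.42,"rz": -0.97,"hand": 1},{"x": -0.63,"y": 0.3,"z": -0.38,"rx": 0.875,"ry": 0.42,"rz": -0.97,"hand": 1},{"x": -0.63,"y": 0.3,"z": -0.38,"rx": 0.875,"ry": 0.42,"rz": -0.97,"hand": 1}])

```text
t: 39.75
position: [0.6733, -0.0235, 0.2633]
eef_rot: [-0.272, -0.461, 0.8, -0.27]
contact_force: [0.1, 0.0, -3.6]
width: 0.0587
grip_force: 83.5
```

Call:
servo_tool(deltas=[{"x": -0.63,"y": 0.3,"z": -0.38,"rx": 0.875,"ry": 0.42,"rz": -0.97,"hand": 1},{"x": -0.63,"y": 0.3,"z": -0.38,"rx": 0.875,"ry": 0.42,"rz": -0.97,"hand": 1},{"x": -0.63,"y": 0.3,"z": -0.38,"rx": 0.875,"ry": 0.42,"rz": -0.97,"hand": 1},{"x": -0.63,"y": 0.3,"z": -0.38,"rx": 0.875,"ry": 0.42,"rz": -0.97,"hand": 1},{"x": -0.63,"y": 0.3,"z": -0.38,"rx": 0.875,"ry": 0.42,"rz": -0.97,"hand": 1}])

```text
t: 40.25
position: [0.6465, 0.1185, 0.2037]
eef_rot: [0.304, 0.663, -0.545, 0.414]
contact_force: [1.3, 0.8, -4.2]
width: 0.059
grip_force: 83.6
```

Call:
servo_tool(deltas=[{"x": -0.63,"y": 0.3,"z": -0.38,"rx": 0.875,"ry": 0.42,"rz": -0.97,"hand": 1},{"x": 0,"y": 0,"z": 0,"rx": 0,"ry": 0,"rz": 0,"hand": 1},{"x": 0,"y": 0,"z": 0,"rx": 0,"ry": 0,"rz": 0,"hand": 1}])

```text
t: 40.55
position: [0.6287, 0.1395, 0.1884]
eef_rot: [0.307, 0.693, -0.485, 0.436]
contact_force: [0.3, -0.1, -2.8]
width: 0.0589
grip_force: 83.6
```

```bash
python3 pl.py .62 .17 -70 pics/c9.png
```

```text
40.55 0.05893783672588295 83.59705924987793 [[0.15, -0.94, 0.307, 0.629], [-0.405, -0.341, -0.848, 0.14], [0.902, 0.003, -0.431, 0.188], [0.0, 0.0, 0.0, 1.0]] [ 0.55  0.72  0.18  1.42 -1.09 -1.14]
3 rows xyz [-0.886 -0.021  0.432] r [0.006 0.002 0.007]
1 rows xyz [-0.406  0.     0.194] r [ 0.  0. -0.]
down in tool [-0.902  0.     0.431]
```

View pics/c9.png

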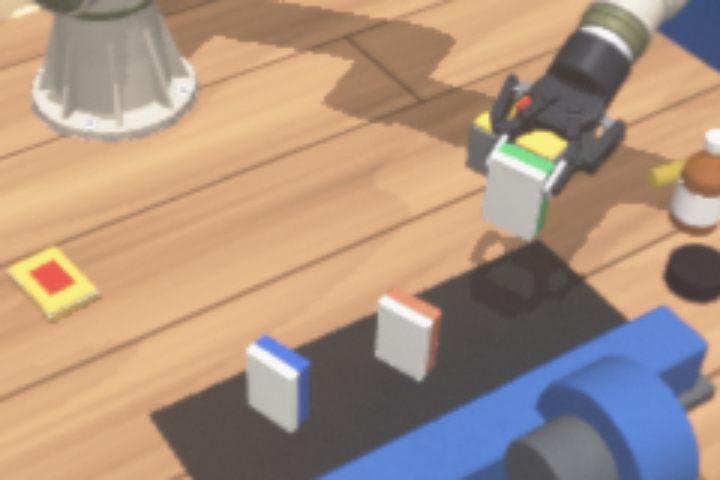

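Blue stands at (278,385) and terracotta at (408,335). The green stone is held upright at (520,190) over the free end of the mat. Lowering it.

Call:
servo_tool(deltas=[{"x": -0.53,"y": -0.01,"z": 0.26,"rx": 0,"ry": 0,"rz": 0,"hand": 1},{"x": -0.53,"y": -0.01,"z": 0.26,"rx": 0,"ry": 0,"rz": 0,"hand": 1},{"x": -0.53,"y": -0.01,"z": 0.26,"rx": 0,"ry": 0,"rz": 0,"hand": 1},{"x": -0.53,"y": -0.01,"z": 0.26,"rx": 0,"ry": 0,"rz": 0,"hand": 1},{"x": -0.53,"y": -0.01,"z": 0.26,"rx": 0,"ry": 0,"rz": 0,"hand": 1}])

```text
t: 41.1
position: [0.6356, 0.1377, 0.0721]
eef_rot: [0.305, 0.691, -0.489, 0.437]
contact_force: [1.1, 0.1, -3.7]
width: 0.0585
grip_force: 83.7
```

Call:
servo_tool(deltas=[{"x": -0.14,"y": 0,"z": 0.06,"rx": 0,"ry": 0,"rz": 0,"hand": 1},{"x": -0.14,"y": 0,"z": 0.06,"rx": 0,"ry": 0,"rz": 0,"hand": 1},{"x": -0.09,"y": 0,"z": 0.04,"rx": 0,"ry": 0,"rz": 0,"hand": 1},{"x": 0,"y": 0,"z": 0,"rx": 0,"ry": 0,"rz": 0,"hand": 1},{"x": 0,"y": 0,"z": 0,"rx": 0,"ry": 0,"rz": 0,"hand": 1}])

```text
t: 41.6
position: [0.6332, 0.1391, 0.0566]
eef_rot: [0.306, 0.692, -0.487, 0.437]
contact_force: [-0.1, -0.2, -2.5]
width: 0.0581
grip_force: 83.5
```

Call:
servo_tool(deltas=[{"x": -0.035,"y": 0,"z": 0.016,"rx": 0,"ry": 0,"rz": 0,"hand": 1},{"x": 0,"y": 0,"z": 0,"rx": 0,"ry": 0,"rz": 0,"hand": 1}])

```text
t: 41.8
position: [0.6328, 0.1391, 0.0544]
eef_rot: [0.306, 0.692, -0.486, 0.437]
contact_force: [0.0, -0.6, -3.3]
width: 0.0586
grip_force: 83.5
```

Call:
servo_tool(deltas=[{"x": -0.035,"y": 0,"z": 0.016,"rx": 0,"ry": 0,"rz": 0,"hand": 1},{"x": 0,"y": 0,"z": 0,"rx": 0,"ry": 0,"rz": 0,"hand": 1}])

```text
t: 42.0
position: [0.6325, 0.1389, 0.0524]
eef_rot: [0.306, 0.692, -0.486, 0.437]
contact_force: [0.2, 0.5, -2.9]
width: 0.0582
grip_force: 83.5
```

Call:
servo_tool(deltas=[{"x": -0.035,"y": 0,"z": 0.016,"rx": 0,"ry": 0,"rz": 0,"hand": 1},{"x": 0,"y": 0,"z": 0,"rx": 0,"ry": 0,"rz": 0,"hand": 1}])

```text
t: 42.2
position: [0.6327, 0.139, 0.0515]
eef_rot: [0.306, 0.692, -0.486, 0.437]
contact_force: [-0.9, 0.7, 0.4]
width: 0.0586
grip_force: 83.9
```

Call:
servo_tool(deltas=[{"x": -0.02,"y": 0,"z": 0.01,"rx": 0,"ry": 0,"rz": 0,"hand": 1},{"x": 0,"y": 0,"z": 0,"rx": 0,"ry": 0,"rz": 0,"hand": 1}])

```text
t: 42.4
position: [0.6328, 0.139, 0.0515]
eef_rot: [0.306, 0.692, -0.486, 0.437]
contact_force: [-4.3, -0.2, 4.7]
width: 0.0586
grip_force: 84.5
```

Call:
servo_tool(deltas=[{"x": -0.02,"y": 0,"z": 0.01,"rx": 0,"ry": 0,"rz": 0,"hand": 1},{"x": 0,"y": 0,"z": 0,"rx": 0,"ry": 0,"rz": 0,"hand": 1}])

```text
t: 42.6
position: [0.6328, 0.1389, 0.0515]
eef_rot: [0.307, 0.692, -0.485, 0.438]
contact_force: [-6.6, 0.5, 9.0]
width: 0.0585
grip_force: 84.8
```

Contact made. Ease off, release and back out.

Call:
servo_tool(deltas=[{"x": 0.04,"y": 0,"z": -0.02,"rx": 0,"ry": 0,"rz": 0,"hand": 1},{"x": 0,"y": 0,"z": 0,"rx": 0,"ry": 0,"rz": 0,"hand": 1},{"x": 0,"y": 0,"z": 0,"rx": 0,"ry": 0,"rz": 0,"hand": -1},{"x": 0,"y": 0,"z": 0,"rx": 0,"ry": 0,"rz": 0,"hand": -1},{"x": 0,"y": 0,"z": 0,"rx": 0,"ry": 0,"rz": 0,"hand": -1}])

```text
t: 43.1
position: [0.6328, 0.1388, 0.0508]
eef_rot: [0.306, 0.692, -0.486, 0.437]
contact_force: [0.3, -0.1, 0.4]
width: 0.0851
grip_force: 0.0
```

Call:
servo_tool(deltas=[{"x": 0,"y": 0,"z": 0,"rx": 0,"ry": 0,"rz": 0,"hand": -1},{"x": 0,"y": 0,"z": 0,"rx": 0,"ry": 0,"rz": 0,"hand": -1},{"x": 0,"y": 0,"z": 0,"rx": 0,"ry": 0,"rz": 0,"hand": -1}])

```text
t: 43.4
position: [0.6326, 0.1389, 0.0509]
eef_rot: [0.306, 0.692, -0.486, 0.437]
contact_force: [-0.2, 0.7, 0.3]
width: 0.0856
grip_force: 0.0
```

Call:
servo_tool(deltas=[{"x": 0,"y": 0,"z": -0.3,"rx": 0,"ry": 0,"rz": 0,"hand": -1},{"x": 0,"y": 0,"z": -0.6,"rx": 0,"ry": 0,"rz": 0,"hand": -1},{"x": 0,"y": 0,"z": -0.7,"rx": 0,"ry": 0,"rz": 0,"hand": -1},{"x": 0,"y": 0,"z": -0.7,"rx": 0,"ry": 0,"rz": 0,"hand": -1},{"x": 0,"y": 0,"z": 0,"rx": 0,"ry": 0,"rz": 0,"hand": -1}])

```text
t: 43.9
position: [0.6045, 0.2204, 0.0919]
eef_rot: [0.305, 0.693, -0.485, 0.438]
contact_force: [0.1, 0.0, -0.0]
width: 0.0852
grip_force: 0.0
```

```bash
cat > m.py <<'E'
from e import *
s=manip.observe();A=pose(s);print(s['t'],A.round(3).tolist(),np.round(s['qpos'],2))
stones(manip.get_image('top'))
L=A.copy(); L[2,3]+=.14; q=np.array(s['qpos']); screw(A,L); c,q=ik(L,1,q)
W=target([.427,.378,.21],288); path(L,W,q,9)
E
python3 m.py
```

```text
43.9 [[0.146, -0.939, 0.311, 0.604], [-0.406, -0.343, -0.847, 0.22], [0.902, -0.003, -0.432, 0.092], [0.0, 0.0, 0.0, 1.0]] [ 0.66  0.92  0.29  1.51 -1.03 -0.93]
stone1 c 616.3 47.6  size 60 16 yaw 21.0  ztop 0.094 zmin 0.008 n 117
stone1 c 319.2 -230.5  size 38 33 yaw 7.5  ztop 0.026 zmin 0.010 n 113
stone3 c 602.2 -103.3  size 59 16 yaw 17.7  ztop 0.093 zmin 0.011 n 139
stone4 c 617.7 176.3  size 57 17 yaw 20.0  ztop 0.095 zmin 0.011 n 108
stone4 c 585.8 -494.4  size 83 60 yaw 8.1  ztop 0.035 zmin 0.009 n 412
4 rows xyz [ 0.789 -0.002 -0.378] r [ 0. -0.  0.]
11 rows xyz [-0.435  0.264 -0.244] r [-0.02  -0.976  0.027]
6e-22 [ 0.66  0.81  0.43  1.76 -1.03 -0.93] [0.604 0.22  0.232] [0.5  0.49 0.37]
6e-22 [ 0.67  0.73  0.37  1.65 -0.91 -1.03] [0.583 0.237 0.217] [0.49 0.49 0.4 ]
7e-26 [ 0.67  0.66  0.31  1.56 -0.79 -1.09] [0.561 0.255 0.204] [0.48 0.48 0.42]
8e-28 [ 0.67  0.6   0.26  1.5  -0.66 -1.15] [0.539 0.275 0.196] [0.47 0.47 0.44]
1e-29 [ 0.66  0.53  0.22  1.45 -0.53 -1.19] [0.516 0.296 0.191] [0.46 0.46 0.47]
2e-30 [ 0.65  0.47  0.17  1.4  -0.4  -1.22] [0.493 0.317 0.19 ] [0.45 0.44 0.49]
8e-30 [ 0.63  0.42  0.13  1.37 -0.27 -1.25] [0.471 0.338 0.193] [0.44 0.42 0.5 ]
4e-30 [ 0.61  0.36  0.08  1.33 -0.14 -1.28] [0.449 0.358 0.2  ] [0.43 0.4  0.52]
5e-30 [ 0.58  0.3   0.04  1.31 -0.   -1.3 ] [0.427 0.378 0.21 ] [0.43 0.38 0.53]
```

All three stones stand, with matching edges at 0.09 m. Now back to the handle.

Call:
servo_tool(deltas=[{"x": 0.79,"y": 0,"z": -0.38,"rx": 0,"ry": 0,"rz": 0,"hand": -1},{"x": 0.79,"y": 0,"z": -0.38,"rx": 0,"ry": 0,"rz": 0,"hand": -1},{"x": 0.79,"y": 0,"z": -0.38,"rx": 0,"ry": 0,"rz": 0,"hand": -1},{"x": 0.79,"y": 0,"z": -0.38,"rx": 0,"ry": 0,"rz": 0,"hand": -1}])

```text
t: 44.35
position: [0.6043, 0.2159, 0.2314]
eef_rot: [0.307, 0.692, -0.486, 0.436]
contact_force: [0.6, 0.3, -0.0]
width: 0.0858
grip_force: 0.0
```

Call:
servo_tool(deltas=[{"x": -0.43,"y": 0.26,"z": -0.24,"rx": -0.02,"ry": -0.98,"rz": 0.03,"hand": -1},{"x": -0.43,"y": 0.26,"z": -0.24,"rx": -0.02,"ry": -0.98,"rz": 0.03,"hand": -1},{"x": -0.43,"y": 0.26,"z": -0.24,"rx": -0.02,"ry": -0.98,"rz": 0.03,"hand": -1},{"x": -0.43,"y": 0.26,"z": -0.24,"rx": -0.02,"ry": -0.98,"rz": 0.03,"hand": -1},{"x": -0.43,"y": 0.26,"z": -0.24,"rx": -0.02,"ry": -0.98,"rz": 0.03,"hand": -1}])

```text
t: 44.85
position: [0.5252, 0.2839, 0.1911]
eef_rot: [0.172, 0.775, -0.556, 0.245]
contact_force: [0.9, -0.5, -0.9]
width: 0.0854
grip_force: 0.0
```

Call:
servo_tool(deltas=[{"x": -0.43,"y": 0.26,"z": -0.24,"rx": -0.02,"ry": -0.98,"rz": 0.03,"hand": -1},{"x": -0.43,"y": 0.26,"z": -0.24,"rx": -0.02,"ry": -0.98,"rz": 0.03,"hand": -1},{"x": -0.43,"y": 0.26,"z": -0.24,"rx": -0.02,"ry": -0.98,"rz": 0.03,"hand": -1},{"x": -0.43,"y": 0.26,"z": -0.24,"rx": -0.02,"ry": -0.98,"rz": 0.03,"hand": -1},{"x": -0.43,"y": 0.26,"z": -0.24,"rx": -0.02,"ry": -0.98,"rz": 0.03,"hand": -1}])

```text
t: 45.35
position: [0.4454, 0.3594, 0.2013]
eef_rot: [0.027, 0.807, -0.589, 0.039]
contact_force: [-0.0, 0.0, -0.8]
width: 0.0852
grip_force: 0.0
```

Call:
servo_tool(deltas=[{"x": -0.43,"y": 0.26,"z": -0.24,"rx": -0.02,"ry": -0.98,"rz": 0.03,"hand": -1},{"x": 0,"y": 0,"z": 0,"rx": 0,"ry": 0,"rz": 0,"hand": -1},{"x": 0,"y": 0,"z": 0,"rx": 0,"ry": 0,"rz": 0,"hand": -1}])

```text
t: 45.65
position: [0.431, 0.3724, 0.2091]
eef_rot: [-0.001, 0.807, -0.591, -0.0]
contact_force: [-0.3, -0.9, 1.2]
width: 0.0857
grip_force: 0.0
```

Run:
```python
from e import *
s=manip.observe();A=pose(s);print(s['t'],A.round(3).tolist(),np.round(s['qpos'],2))
B=screw(A,target([.427,.378,.16],288));screw(B,target([.427,.378,.061],288))
stones(manip.get_image('top'))
```

```text
45.65 [[0.301, -0.954, -0.0, 0.431], [-0.954, -0.301, 0.002, 0.372], [-0.001, -0.0, -1.0, 0.209], [0.0, 0.0, 0.0, 1.0]] [ 0.57  0.3   0.03  1.3   0.   -1.31]
2 rows xyz [-0.081  0.026  0.614] r [-0.002  0.007 -0.04 ]
3 rows xyz [0.    0.    0.825] r [0. 0. 0.]
stone1 c 616.3 47.4  size 60 16 yaw 19.9  ztop 0.093 zmin 0.008 n 117
stone1 c 319.2 -230.5  size 38 33 yaw 7.2  ztop 0.027 zmin 0.013 n 113
stone3 c 601.5 -103.7  size 60 17 yaw 18.7  ztop 0.093 zmin 0.011 n 139
stone4 c 618.0 176.4  size 59 17 yaw 19.7  ztop 0.093 zmin 0.009 n 108
stone4 c 586.7 -494.9  size 83 61 yaw 9.5  ztop 0.035 zmin 0.012 n 414
```

Call:
servo_tool(deltas=[{"x": -0.08,"y": 0.03,"z": 0.61,"rx": 0,"ry": 0,"rz": -0.04,"hand": -1},{"x": -0.08,"y": 0.03,"z": 0.61,"rx": 0,"ry": 0,"rz": -0.04,"hand": -1},{"x": 0,"y": 0,"z": 0.82,"rx": 0,"ry": 0,"rz": 0,"hand": -1},{"x": 0,"y": 0,"z": 0.82,"rx": 0,"ry": 0,"rz": 0,"hand": -1},{"x": 0,"y": 0,"z": 0.82,"rx": 0,"ry": 0,"rz": 0,"hand": -1}])

```text
t: 46.2
position: [0.4257, 0.3794, 0.0597]
eef_rot: [0.0, 0.81, -0.587, -0.001]
contact_force: [0.9, 0.2, -0.1]
width: 0.0852
grip_force: 0.0
```

Call:
servo_tool(deltas=[{"x": 0,"y": 0,"z": 0,"rx": 0,"ry": 0,"rz": 0,"hand": -1},{"x": 0,"y": 0,"z": 0,"rx": 0,"ry": 0,"rz": 0,"hand": 1},{"x": 0,"y": 0,"z": 0,"rx": 0,"ry": 0,"rz": 0,"hand": 1},{"x": 0,"y": 0,"z": 0,"rx": 0,"ry": 0,"rz": 0,"hand": 1},{"x": 0,"y": 0,"z": 0,"rx": 0,"ry": 0,"rz": 0,"hand": 1}], force=40)

```text
t: 46.7
position: [0.4267, 0.3804, 0.0637]
eef_rot: [-0.002, 0.809, -0.587, -0.001]
contact_force: [0.4, 1.0, -0.8]
width: 0.0281
grip_force: 0.0
```

Call:
servo_tool(deltas=[{"x": 0,"y": 0,"z": 0,"rx": 0,"ry": 0,"rz": 0,"hand": 1},{"x": 0,"y": 0,"z": 0,"rx": 0,"ry": 0,"rz": 0,"hand": 1},{"x": 0,"y": 0,"z": 0,"rx": 0,"ry": 0,"rz": 0,"hand": 1}])

```text
t: 47.0
position: [0.4264, 0.3802, 0.0635]
eef_rot: [-0.002, 0.809, -0.587, -0.001]
contact_force: [-1.5, -0.8, 6.2]
width: 0.0176
grip_force: 41.8
```

Call:
servo_tool(deltas=[{"x": 0,"y": 0,"z": 0,"rx": 0,"ry": 0,"rz": 0.98,"hand": 1},{"x": 0,"y": 0,"z": 0,"rx": 0,"ry": 0,"rz": 0.98,"hand": 1},{"x": 0,"y": 0,"z": 0,"rx": 0,"ry": 0,"rz": 0.98,"hand": 1},{"x": 0,"y": 0,"z": 0,"rx": 0,"ry": 0,"rz": 0.98,"hand": 1},{"x": 0,"y": 0,"z": 0,"rx": 0,"ry": 0,"rz": 0.98,"hand": 1}])

```text
t: 47.5
position: [0.427, 0.3802, 0.0635]
eef_rot: [0.002, -0.632, 0.775, 0.001]
contact_force: [0.7, -1.5, 4.3]
width: 0.0173
grip_force: 41.7
```

Call:
servo_tool(deltas=[{"x": 0,"y": 0,"z": 0,"rx": 0,"ry": 0,"rz": 0.98,"hand": 1},{"x": 0,"y": 0,"z": 0,"rx": 0,"ry": 0,"rz": 0.98,"hand": 1},{"x": 0,"y": 0,"z": 0,"rx": 0,"ry": 0,"rz": 0.98,"hand": 1},{"x": 0,"y": 0,"z": 0,"rx": 0,"ry": 0,"rz": 0.98,"hand": 1},{"x": 0,"y": 0,"z": 0,"rx": 0,"ry": 0,"rz": 0.98,"hand": 1}])

```text
t: 48.0
position: [0.4275, 0.38, 0.0635]
eef_rot: [0.002, -0.415, 0.91, 0.001]
contact_force: [1.5, -1.3, 4.1]
width: 0.0173
grip_force: 41.6
```

Call:
servo_tool(deltas=[{"x": 0,"y": 0,"z": 0,"rx": 0,"ry": 0,"rz": 0.98,"hand": 1},{"x": 0,"y": 0,"z": 0,"rx": 0,"ry": 0,"rz": 0.98,"hand": 1},{"x": 0,"y": 0,"z": 0,"rx": 0,"ry": 0,"rz": 0.98,"hand": 1},{"x": 0,"y": 0,"z": 0,"rx": 0,"ry": 0,"rz": 0.5,"hand": 1},{"x": 0,"y": 0,"z": 0,"rx": 0,"ry": 0,"rz": 0,"hand": 1}])

```text
t: 48.5
position: [0.4277, 0.3797, 0.0635]
eef_rot: [0.002, -0.247, 0.969, 0.001]
contact_force: [3.2, -2.4, 6.7]
width: 0.0174
grip_force: 41.7
```

Call:
servo_tool(deltas=[{"x": 0,"y": 0,"z": 0,"rx": 0,"ry": 0,"rz": 0,"hand": -1},{"x": 0,"y": 0,"z": 0,"rx": 0,"ry": 0,"rz": 0,"hand": -1},{"x": 0,"y": 0,"z": 0,"rx": 0,"ry": 0,"rz": 0,"hand": -1},{"x": 0,"y": 0,"z": 0,"rx": 0,"ry": 0,"rz": 0,"hand": -1},{"x": 0,"y": 0,"z": 0,"rx": 0,"ry": 0,"rz": 0,"hand": -1}])

```text
t: 49.0
position: [0.4253, 0.3797, 0.0619]
eef_rot: [-0.001, -0.248, 0.969, 0.002]
contact_force: [0.1, 0.3, 0.4]
width: 0.0851
grip_force: 0.0
```

Call:
servo_tool(deltas=[{"x": 0,"y": 0,"z": -0.95,"rx": 0,"ry": 0,"rz": 0,"hand": -1},{"x": 0,"y": 0,"z": -0.95,"rx": 0,"ry": 0,"rz": 0,"hand": -1},{"x": 0,"y": 0,"z": -0.95,"rx": 0,"ry": 0,"rz": 0,"hand": -1},{"x": 0,"y": 0,"z": 0,"rx": 0,"ry": 0,"rz": 0,"hand": -1},{"x": 0,"y": 0,"z": 0,"rx": 0,"ry": 0,"rz": 0,"hand": -1}])

```text
t: 49.5
position: [0.4265, 0.3798, 0.1772]
eef_rot: [0.001, -0.247, 0.969, 0.002]
contact_force: [-0.2, 1.2, -1.1]
width: 0.0859
grip_force: 0.0
```

Run:
```python
from e import *
im=manip.get_image('scene');P=pts(im,np.ones((400,640),bool));P=P[(np.hypot(P[:,0]-.427,P[:,1]-.379)<.06)&(P[:,2]>.104)&(P[:,2]<.13)]
print(manip.observe()['t'],len(P),cv2.minAreaRect(P[:,:2].astype(np.float32)*1000)); print(manip.landmark_of('handle_nose','scene'))
stones(manip.get_image('top'))
cv2.imwrite('pics/c10.png',cv2.resize(im['img'][60:310,170:490],(640,500))[...,::-1])
```

```text
49.55 123 ((428.0740051269531, 377.73773193359375), (86.02902221679688, 24.273195266723633), 29.75975227355957)
[{'location': [0.4656, 0.3985, 0.0987], 'score': 0.79}, {'location': [0.622, 0.1704, 0.0479], 'score': 0.21}]
stone1 c 616.3 47.4  size 59 17 yaw 20.6  ztop 0.093 zmin 0.011 n 115
stone1 c 320.0 -230.8  size 37 33 yaw 1.7  ztop 0.025 zmin 0.012 n 114
stone3 c 602.2 -103.4  size 58 17 yaw 17.9  ztop 0.091 zmin 0.013 n 136
stone4 c 618.8 176.8  size 62 17 yaw 20.3  ztop 0.092 zmin 0.009 n 111
stone4 c 586.1 -494.3  size 84 60 yaw 7.6  ztop 0.035 zmin 0.018 n 411
```

View pics/c10.png

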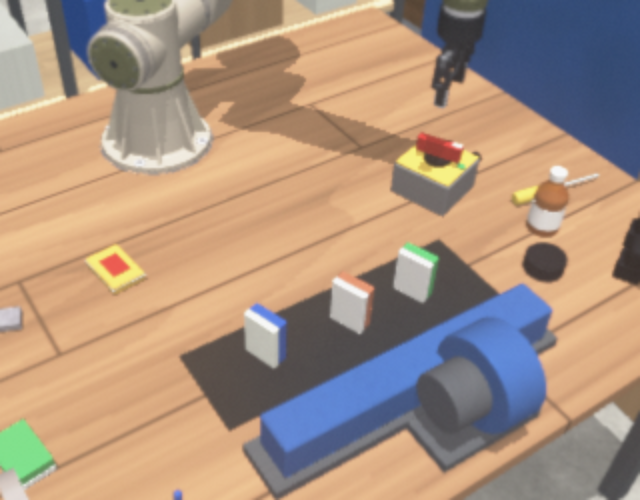

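The picture shows the three stones standing apart on the mat at (265,335), (350,303) and (415,273). The handle is back at ON (tip at (457,147)) and the bystanders haven't moved. Handing in.

```bash
python3 -c "
from station import manip
print(manip.job_done())"
```

```text
the job is handed in; nothing more can be done
None
```

I handed the job in at about 50 s (the verdict was not shown): the three stones present (terracotta, blue and the left-hand green) stand apart on the mat, the isolator was OFF throughout the handling and is back ON, and the tin, polish and bottle look unmoved.

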